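# Find the heavy adapter with the sorting balance

## Robot

A 7-joint arm with a two-finger parallel gripper is mounted at the origin on a cart in front of the work surface, level with it; the furniture and walls round the work are solid. World frame = base frame: x ahead of the robot, y to its left, z up, the work surface at z = 0. Lengths are in m, angles in rad, forces in N, time in s.
With the tool pointing down it reaches from about 0.4 to 0.875 m from the base axis. Payload 6.5 kg.
Tool frame: the origin (TCP) lies midway between the tips of the shut fingers; the grasp point (between the pads) lies arm.tcp_to_grasp behind it (arm.tcp_to_grasp is the distance from the TCP to the grasp point, in m); z points along the fingers, y is the line along which they close (so a half turn about z gives the same grasp; the last joint's range is limited). The gripper opens to 88 mm and grips with 3 to 60 N. Pads are 18 mm wide; open, the fingers measure 123 mm over their backs; the gripper's body (75 mm by 187 mm) begins 45 mm behind the grasp point.
Start: joints at [1.087, 0.536, -0.004, 1.538, 0.003, 1.067, -0.071], TCP at [0.264, -0.594, 0.239] pointing down, gripper open.
Joint ranges: [-2.7, 2.7], [-0.37, 2.16], [-1.27, 1.26], [0.24, 2.4], [-1.31, 4.45], [0.19, 1.91], [-2.76, 2.76]. Speed limits (rad/s): [2.39, 2.39, 3.14, 3.14, 3.14, 3.14, 3.14].

## Interface

Orientations are given as a 3x3 rotation matrix whose columns are the frame's x, y, z axes.
In Python, from rig import arm, optics gives the robot as it stands.
- The arm moves only by the tool step_arm, never from a script. Its argument "increments" is a list of rows, each an object with "xyz": the shift along the tool's x, y, z in units of 50 mm (1.0 is 50 mm), a list of three; "yaw": the turn about the tool's z in rad; "grip": the closure, from -1 (fully open) to 1 (shut). In form: [{"xyz": [x, y, z], "yaw": yaw, "grip": grip}, ...]. A call has 1 to 5 rows; each row shifts and turns the commanded pose from where the row before left it, along the tool's axes as they then stand; what a row does not reach is not made up. A row lasts 1/10 s, in which the tool goes at most 50 mm and 8.59 degrees, less where a joint would pass 70% of its speed; a pose out of reach is approached as far as the arm can. A call is refused whole if a number of a shift passes 1 or a number of a turn 0.15, either way. A call with a gripper value outside its range is refused whole. The fingers move at their own pace and stop on an object; "grip_force" is the grip in N (left out, the last holds). Time passes only in rows, so rows that do not move let the fingers close. It gives the time, the measured TCP pose, the force, the opening and the grip force at its end, in the units of the state.
- arm.read_state(): the state, without advancing time (a new reading comes with each control period).
- optics.grab_frame(name): name is "scene" or "top"; returns a dict with "image" (400x640x3 uint8, red, green, blue), "range_z" (400x640 float32, m along the optical axis (not along the pixel's ray), 0 where there is no reading), "intrinsics" (3x3 intrinsics, pixels), "k1" (the pictures are not rectified: a ray, as slopes to the right and down, at radius r is drawn at 1 + k1 r^2 times it, then the intrinsics apply), "position" and "rotation" of the camera in the world. Camera axes: x right, y down, z forward; pixel columns grow to the right and rows downward; lengths in m; the calibration is good to about 2 mm. A picture is of the moment at which its call begins.
- arm.hand_in(): hands the job in; it is judged then, once.
The state is a dict: "time": time; "qpos": joint angles; "qvel": joint speeds; "effort": joint torques, N m; "position": TCP position; "eef_rot": TCP orientation; "contact_force": force on the tool from outside, world axes, zero at the start; "torque": the same for the moment, N m; "opening": finger opening in m; "grasp_force": force on a finger pad.
Only numpy, scipy, OpenCV 4.12 (cv2) and the standard library are available. Lean on these libraries where they do the work, as an engineer would, in place of code of your own. Each camera call takes 0.05 s, during which the arm holds its last target. There are 200 camera calls.

## Task

Two grey bottle-shaped adapters look alike, but one is heavy steel and the other a light alloy. Weigh one of them on the blue balance: stand it on the beam, slide it outward until it gently rests against the red stop (never ram it), let go and see whether the beam tips; then stand the heavy adapter upright on the foam in the cardboard tray and leave the light one standing upright on the bench or on the beam. Leave the paste jar and the marker where they are.

Things in the scene. Friction and masses are not known exactly. Their poses are not given: they have to be found in the camera images.
- adapter_1: one of two identical grey bottle-shaped metal adapters standing upright: round body 64 mm in diameter and about 62 mm high (shoulders included), above it a plain round neck 26 mm in diameter up to 87 mm, to grip by; origin at the centre of the underside, z up. One adapter weighs about 0.50 kg, the other about 0.20 kg (each up to 8 percent more or less); looks and names do not tell which
- adapter_2: the other adapter, same size and looks; origin at the centre of the underside
- balance: sorting balance, blue base 110 x 370 x 12 mm fixed to the bench; origin on the bench below the pivot, +y along the beam to its pan side, x across. Base from y = -150 to +220 mm; two blue cheeks 84 mm high at x = +/-49 mm beside the pivot; dark counterweight, 54 mm diameter, top 95 mm above the bench, at y = -88 mm. Over 15 N on its red stop or 30 N anywhere spoils it
- pivot (a point): the beam's pivot axis, 70 mm above the balance origin; same axes as the balance. At the pan side the beam is a flat plate 76 mm wide from y = 30 to 220 mm, its top 55 mm above the bench when level
- pan (a point): point on the plate's top, on the beam's centre line 85 mm out from the pivot; moves with the beam. An adapter stood centred here is always short of the red stop, a block near the outer end, 64 mm across and 40 mm above the plate, firmly clamped. Its face toward the pivot lies 140 to 190 mm from the pivot, differently each time, not measured
- beam (a joint): tilt of the beam, rad: 0 level (empty, or light adapter), 0.14 pan side down, plate sloping 8 degrees (heavy adapter against the stop: within 1.5 s of letting go). Damped, no spring; a few N on the pan tip it too. True only with the adapter at the stop (gap under 3 mm, centred across to 8 mm): short of it a heavy one may not tip the beam
- tray: brown cardboard tray 150 x 239 x 56 mm, fixed; origin at the centre of its underside, y along its long side. Inside it measures 114 x 216 mm and has a flat light foam floor 33 mm above the bench
- jar: glass paste jar with black lid, 64 mm diameter, 76 mm tall, loose bystander; origin at the centre of the underside
- marker: red and black marker 67 x 110 x 16 mm as it lies, loose bystander; origin at the centre of the underside
There are look-alikes about, which are no part of the job. Leave any green or pink look-alike of the adapter_2 alone.

How it is judged:
By the outcome, as a careful person would: the job done as asked, in the order asked, and still so for the second after the job is handed in, with the robot touching nothing.
It also fails if it takes over 69 s, if anything falls off the work surface, if the arm or the gripper's body presses on something with over 40 N, if the wrist force passes 120 N, or if a joint passes its speed limit or range.

## Working session

There is one attempt and no reset: what is moved stays moved. The work goes in short steps, Python scripts to look and compute and a tool call to move; the robot and the scene stay as the last step left them, time stands still between calls to the robot, and variables do not carry over. Pictures are saved under pics/ and viewed, at most 10 in all, crops included, and the job is handed in when it is done.

Besides the shell and the picture viewer there is one more tool, called after "Call:" by a JSON object that holds its "method" and its "body". step_arm: Moves the arm, as the interface text tells. Its arguments: {"type":"object","properties":{"increments":{"type":"array","items":{"type":"object","properties":{"xyz":{"type":"array","items":{"type":"number"}},"yaw":{"type":"number"},"grip":{"type":"number"}}}},"grip_force":{"type":"number"}},"required":["increments"]}

```bash
ls; mkdir -p pics
cat > h.py <<'E'
import numpy as np,cv2
from rig import arm,optics
def grab(n):
    f=optics.grab_frame(n); np.savez('%s.npz'%n,**f); return f
def load(n): return dict(np.load('%s.npz'%n))
def ray(f,u,v):
    K=f['intrinsics'];d=np.array([(u-K[0,2])/K[0,0],(v-K[1,2])/K[1,1]]);s=d.copy()
    for _ in range(20): s=d/(1+float(f['k1'])*(s@s))
    return f['rotation']@np.array([s[0],s[1],1.])
def atz(f,u,v,z):
    r=ray(f,u,v);p=f['position'];return p+r*(z-p[2])/r[2]
def dep(f,u,v): return f['position']+ray(f,u,v)*float(f['range_z'][int(v),int(u)])
def save(f,name,box=None,s=1):
    im=f['image'][:,:,::-1]
    if box: im=im[box[1]:box[3],box[0]:box[2]]
    cv2.imwrite('pics/'+name,cv2.resize(im,None,fx=s,fy=s,interpolation=cv2.INTER_CUBIC))
E
python3 - <<'E'
from h import *
for n in('scene','top'):
    f=grab(n);save(f,n+'1.png');print(n,f['position'],f['rotation'].round(3).tolist(),f['intrinsics'],f['k1'])
s=arm.read_state();print(s['time'],s['position'],s['eef_rot'],s['opening'],arm.tcp_to_grasp)
E
```

```text
pics
scene [0.06980877 0.77592768 0.85294374] [[-0.853, -0.327, 0.406], [-0.521, 0.499, -0.693], [0.024, -0.803, -0.596]] [[411.64403972   0.         320.61521412]
 [  0.         411.64403972 204.11235728]
 [  0.           0.           1.        ]] -0.041192284737745055
top [ 0.39786388 -0.07993786  1.83378674] [[0.03, -0.994, 0.102], [-0.999, -0.032, -0.014], [0.017, -0.102, -0.995]] [[520.70125994   0.         323.597065  ]
 [  0.         520.70125994 205.15556732]
 [  0.           0.           1.        ]] -0.04655403676584805
0.1 [ 0.26350978 -0.59360479  0.23794144] [[ 9.13964255e-01  4.05794046e-01 -7.29867126e-04]
 [ 4.05794686e-01 -9.13963256e-01  1.35618140e-03]
 [-1.16741398e-04 -1.53567752e-03 -9.99998814e-01]] 0.08813661277283251 0.0187
```

View pics/scene1.png

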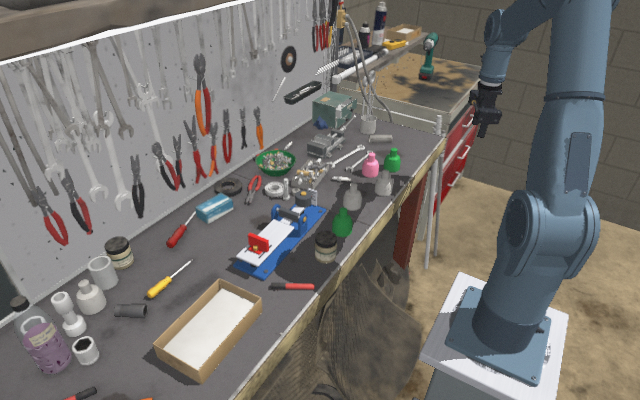

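View pics/top1.png

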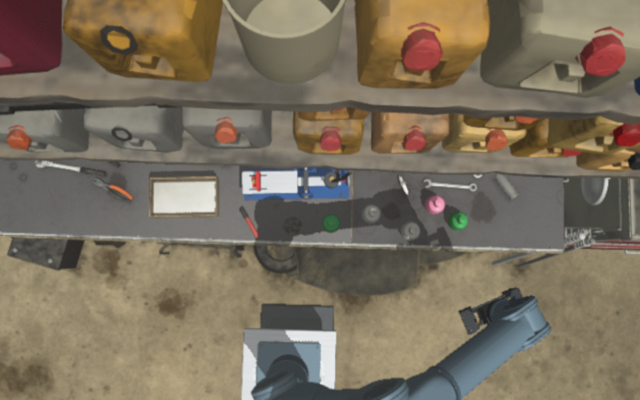

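The scene view shows grey bottle shapes at (352,195) and (384,183). The look-alikes are pink (371,163), green (392,160), green (342,222), and a light bottle far off at (90,297). The balance is at about (280,240), the tray at (210,330), the jar at (326,246) and the marker at (292,286). In the top view the grey pair is at (372,213) and (411,231). I'll check these in close crops.

Run:
```python
from h import *
a=load('scene');b=load('top')
save(a,'s_crop.png',(225,135,415,300),4);save(b,'t_crop.png',(140,160,480,250),2.35)
```

```text
(no output)
```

View pics/s_crop.png

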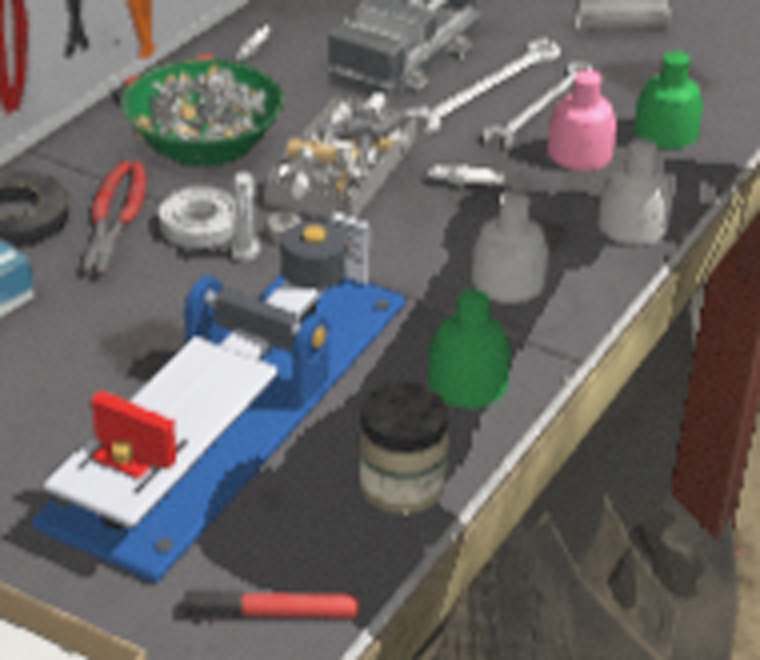

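View pics/t_crop.png

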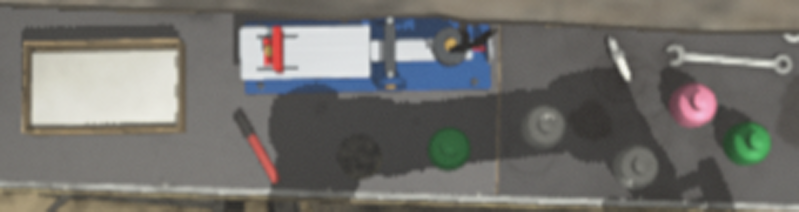

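The close crops confirm two grey adapters at scene (354,185) and (386,172) (neck tops), matching top (373,210) and (411,229). The pink and green ones are the look-alikes. The plate runs from the pivot towards the stop, which is at the left end (top view).

```bash
cat >> h.py <<'E'
def tri(a,ua,b,ub):
    A=[];B=[]
    for f,u in((a,ua),(b,ub)):
        r=ray(f,*u);r/=np.linalg.norm(r);M=np.eye(3)-np.outer(r,r);A.append(M);B.append(M@f['position'])
    return np.linalg.solve(sum(A),sum(B))
def S(x,y): return (225+(x+.5)/4-.5,135+(y+.5)/4-.5)
def T(x,y): return (140+(x+.5)/2.35-.5,160+(y+.5)/2.35-.5)
E
python3 - <<'E'
from h import *
np.set_printoptions(precision=4,suppress=True)
a=load('scene');b=load('top')
P={'A neck':((516,200),(547,118)),'B neck':((645,147),(637,162)),'plate out-near':((125,522),(240,79)),'plate out-far':((47,487),(240,27)),
'plate in-near':((277,370),(371,78)),'plate in-far':((200,338),(371,27)),'cw knob':((314,232),(452,45)),'base near out':((152,580),(246,94)),'base near in':((405,295),(491,88)),
'stop top near':((175,432),(283,70)),'stop top far':((95,397),(283,27)),'green':((472,297),(450,138))}
for k,(s,t) in P.items(): print(k,tri(a,S(*s),b,T(*t)))
print('z-plane', 'A',atz(b,*T(547,118),.087),atz(a,*S(516,200),.087),'B',atz(b,*T(637,162),.087),atz(a,*S(645,147),.087))
for k in ['plate out-near','plate out-far','plate in-near','plate in-far']: print(k,atz(a,*S(*P[k][0]),.055),atz(b,*T(*P[k][1]),.055))
for u,v in((30,47),(180,47),(182,128),(30,133)): print('tray',atz(b,*T(u,v),.056))
for u,v in((360,152),(240,115),(272,178)): print('bys',atz(b,*T(u,v),.02))
# depth-based body circle of A,B: points at z .02-.09
V,U=np.mgrid[0:400,0:640]
for f,n in((a,'s'),(b,'t')):
    pts=np.array([dep(f,u,v) for u,v in zip(U.ravel(),V.ravel()) if f['range_z'][v,u]>0 and (225<u<420) and 130<v<300])
    np.save('pts_'+n,pts)
    for n2,c in(('A',tri(a,S(516,200),b,T(547,118))),('B',tri(a,S(645,147),b,T(637,162)))):
        q=pts[np.hypot(*(pts[:,:2]-c[:2]).T)<.05]; h=q[q[:,2]>.068]; print(n,n2,len(h),h.mean(0) if len(h) else '',h[:,2].max() if len(h) else '')
E
```

```text
A neck [ 0.5627 -0.2716  0.0838]
B neck [ 0.503  -0.4013  0.0892]
plate out-near [0.6145 0.179  0.0543]
plate out-far [0.6882 0.1805 0.0505]
plate in-near [ 0.6221 -0.0128  0.0506]
plate in-far [ 0.6959 -0.0112  0.0509]
cw knob [ 0.6671 -0.1298  0.0929]
base near out [0.5979 0.176  0.0046]
base near in [ 0.6165 -0.1926  0.0105]
stop top near [0.6241 0.1123 0.0813]
stop top far [0.6885 0.1161 0.0854]
green [ 0.529  -0.1331  0.0836]
z-plane A [ 0.5665 -0.2695  0.087 ] [ 0.5564 -0.2686  0.087 ] B [ 0.5072 -0.4002  0.087 ] [ 0.5001 -0.4062  0.087 ]
plate out-near [0.616  0.1803 0.055 ] [0.6126 0.1777 0.055 ]
plate out-far [0.6823 0.1829 0.055 ] [0.6895 0.1813 0.055 ]
plate in-near [ 0.6205 -0.008   0.055 ] [ 0.6202 -0.0137  0.055 ]
plate in-far [ 0.6921 -0.0074  0.055 ] [ 0.6957 -0.011   0.055 ]
tray [0.65   0.4881 0.056 ]
tray [0.6569 0.2677 0.056 ]
tray [0.538  0.2587 0.056 ]
tray [0.5236 0.48   0.056 ]
bys [0.5135 0.     0.02  ]
bys [0.563  0.1803 0.02  ]
bys [0.4709 0.1287 0.02  ]
s A 52 [ 0.556 -0.265  0.08 ] 0.08820295510101417
s B 48 [ 0.5008 -0.4033  0.08  ] 0.0888368973785274
t A 463 [ 0.594  -0.265   0.7026] 0.9212196070101197
t B 49 [ 0.5028 -0.4079  0.0847] 0.09358965975936151
```

Run:
```python
from h import *
np.set_printoptions(precision=4,suppress=True)
a=load('scene');b=load('top')
def cloud(f):
    return np.array([dep(f,u,v) for v in range(400) for u in range(640) if f['range_z'][v,u]>0])
ps=cloud(a);pt=cloud(b)
for y0 in(-.5,-.3,-.1,.1,.3):
  for z0 in(.12,.3,.5,.7,.9):
    r=[]
    for p in(ps,pt):
        m=p[(p[:,1]>y0)&(p[:,1]<y0+.2)&(p[:,2]>z0)&(p[:,2]<z0+.2)&(p[:,0]>.35)]
        r.append(round(float(np.percentile(m[:,0],1)),3) if len(m)>5 else None)
    print(y0,z0,r)
# balance plate from both clouds
for n,p in(('s',ps),('t',pt)):
    q=p[(abs(p[:,0]-.655)<.06)&(p[:,1]>-.02)&(p[:,1]<.21)]
    pl=q[(q[:,2]>.045)&(q[:,2]<.065)]
    r=cv2.minAreaRect(pl[:,:2].astype(np.float32)*1000); print(n,'plate',r,pl[:,2].mean())
    st=q[q[:,2]>.075]; print(n,'stop',len(st),st.min(0),st.max(0),np.percentile(st[:,1],[2,50,98]))
    fr=p[(p[:,1]>.2)&(p[:,1]<.55)&(p[:,0]>.48)&(p[:,0]<.72)&(p[:,2]>.045)&(p[:,2]<.065)]; print(n,'tray',cv2.minAreaRect(fr[:,:2].astype(np.float32)*1000))
    fo=p[(p[:,1]>.29)&(p[:,1]<.45)&(p[:,0]>.56)&(p[:,0]<.62)];print('foam z',np.median(fo[:,2]))
```

```text
-0.5 0.12 [1.005, None]
-0.5 0.3 [1.009, None]
-0.5 0.5 [1.012, None]
-0.5 0.7 [None, 0.588]
-0.5 0.9 [None, 0.607]
-0.3 0.12 [1.002, None]
-0.3 0.3 [1.013, None]
-0.3 0.5 [0.576, 0.575]
-0.3 0.7 [None, 0.584]
-0.3 0.9 [None, 0.6]
-0.1 0.12 [0.98, None]
-0.1 0.3 [0.978, None]
-0.1 0.5 [0.729, None]
-0.1 0.7 [None, 0.589]
-0.1 0.9 [None, 0.6]
0.1 0.12 [1.003, None]
0.1 0.3 [0.992, None]
0.1 0.5 [0.727, None]
0.1 0.7 [0.59, 0.591]
0.1 0.9 [None, 0.606]
0.3 0.12 [1.003, None]
0.3 0.3 [0.978, None]
0.3 0.5 [0.727, None]
0.3 0.7 [0.591, 0.592]
0.3 0.9 [None, 0.584]
s plate ((658.7412719726562, 80.8624267578125), (108.10118103027344, 200.9796600341797), 0.8265015482902527) 0.054078807956350325
s stop 164 [ 0.595  -0.0191  0.0754] [0.7097 0.205  0.7145] [0.1162 0.1262 0.1311]
s tray ((595.251708984375, 380.4310302734375), (137.59490966796875, 232.4276885986328), 3.1291356086730957)
foam z 0.7186411163448462
t plate ((656.6212158203125, 79.48512268066406), (81.06697082519531, 204.10960388183594), 4.880938529968262) 0.05557320654384795
t stop 25191 [ 0.595  -0.02    0.0751] [0.715  0.21   1.3488] [-0.0151  0.0808  0.2037]
t tray ((595.2369995117188, 380.8987121582031), (135.678955078125, 233.63902282714844), 3.062849998474121)
foam z 0.8410678781326064
```

```bash
cat > plan.py <<'E'
import sys
from h import *
# target x y z, tool-y azimuth (rad)
def plan(x,y,z,az,maxrow=.96,ty=.14):
    s=arm.read_state();R=s['eef_rot'];p=s['position'];t=np.array([x,y,z])
    a0=np.arctan2(R[1,1],R[0,1]);d=(az-a0+np.pi)%(2*np.pi)-np.pi
    v=(t-p)/.05;n=max(1,int(np.ceil(np.linalg.norm(v)/maxrow)),int(np.ceil(abs(d)/ty)))
    for i in range(n):
        a=a0+d*i/n;ty_=np.array([np.cos(a),np.sin(a),0]);tx=np.array([-np.sin(a),np.cos(a),0]);w=v/n
        print([round(float(k),3) for k in (w@tx,w@ty_,-w[2])],'yaw',round(float(-d/n),3))
if __name__=='__main__':
    s=arm.read_state();print(s['time'],s['position'].round(4),s['contact_force'].round(2),'az',np.arctan2(s['eef_rot'][1,1],s['eef_rot'][0,1]).round(3),s['eef_rot'][:,2].round(3),s['opening'],s['grasp_force'],s['qpos'].round(2))
    plan(*map(float,sys.argv[1:]))
E
python3 plan.py .560 -.270 .16 .045
```

```text
0.1 [ 0.2635 -0.5936  0.2379] [ 0.19 -0.11 -0.49] az -1.153 [-0.001  0.001 -1.   ] 0.08813661277283251 0.0 [ 1.09  0.54 -0.    1.54  0.    1.07 -0.07]
[0.805, -0.351, 0.156] yaw -0.12
[0.841, -0.252, 0.156] yaw -0.12
[0.865, -0.15, 0.156] yaw -0.12
[0.877, -0.046, 0.156] yaw -0.12
[0.876, 0.06, 0.156] yaw -0.12
[0.862, 0.164, 0.156] yaw -0.12
[0.837, 0.266, 0.156] yaw -0.12
[0.799, 0.364, 0.156] yaw -0.12
[0.75, 0.457, 0.156] yaw -0.12
[0.69, 0.543, 0.156] yaw -0.12
```

Call:
{"method": "step_arm", "body": {"increments": [{"xyz": [0.805,-0.35,0.156],"yaw": -0.12,"grip": -1},{"xyz": [0.84,-0.25,0.156],"yaw": -0.12,"grip": -1},{"xyz": [0.865,-0.15,0.156],"yaw": -0.12,"grip": -1},{"xyz": [0.877,-0.046,0.156],"yaw": -0.12,"grip": -1},{"xyz": [0.876,0.06,0.156],"yaw": -0.12,"grip": -1}], "grip_force": 8}}

```text
time: 0.6
position: [0.4127, -0.4308, 0.1992]
eef_rot: [[0.521, 0.853, -0.0], [0.853, -0.521, 0.0], [0.0, -0.0, -1.0]]
contact_force: [1.0, -0.5, -0.0]
opening: 0.0881
grasp_force: 0.0
```

Call:
{"method": "step_arm", "body": {"increments": [{"xyz": [0.862,0.164,0.156],"yaw": -0.12,"grip": -1},{"xyz": [0.837,0.266,0.156],"yaw": -0.12,"grip": -1},{"xyz": [0.8,0.364,0.156],"yaw": -0.12,"grip": -1},{"xyz": [0.75,0.457,0.156],"yaw": -0.12,"grip": -1},{"xyz": [0.69,0.543,0.156],"yaw": -0.12,"grip": -1}]}}

```text
time: 1.1
position: [0.5608, -0.2689, 0.1601]
eef_rot: [[-0.052, 0.999, -0.001], [0.999, 0.052, 0.0], [0.0, -0.001, -1.0]]
contact_force: [0.1, -1.2, 0.3]
opening: 0.0883
grasp_force: 0.0
```

Call:
{"method": "step_arm", "body": {"increments": [{"xyz": [0,0,0],"yaw": 0,"grip": -1},{"xyz": [0,0,0],"yaw": 0,"grip": -1},{"xyz": [0,0,0],"yaw": 0,"grip": -1}]}}

```text
time: 1.4
position: [0.5591, -0.2717, 0.1605]
eef_rot: [[-0.045, 0.999, -0.001], [0.999, 0.045, -0.001], [-0.001, -0.001, -1.0]]
contact_force: [-0.5, -0.4, -0.1]
opening: 0.0884
grasp_force: 0.0
```

```bash
python3 plan.py .560 -.270 .12 .045
python3 - <<'E'
from h import *
f=grab('scene');save(f,'g1.png',(290,100,450,220),5)
E
```

```text
1.4 [ 0.5591 -0.2717  0.1605] [-0.48 -0.38 -0.08] az 0.045 [-0.001 -0.001 -1.   ] 0.08839293945271953 0.0 [ 0.62  0.6  -0.34  1.66  0.24  0.92  0.23]
[0.034, 0.02, 0.81] yaw -0.0
```

View pics/g1.png

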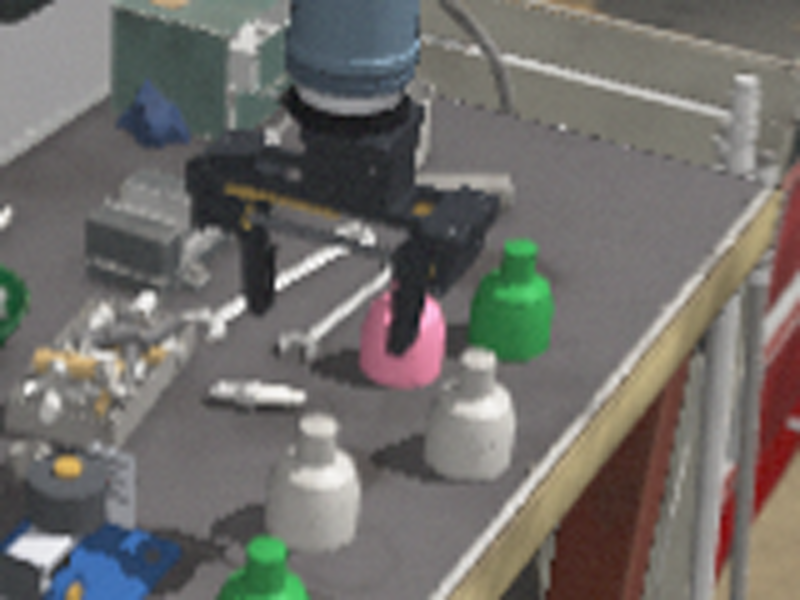

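The view shows the open gripper straddling the near grey adapter from above, with fingertips at crop (262,308) and (400,350) and the neck top at (318,420). I'll compare the fingertip midpoint with the TCP.

Run:
```python
from h import *
a=load('scene')
C=lambda x,y:(290+(x+.5)/5-.5,100+(y+.5)/5-.5)
print(atz(a,*C(331,329),.1605),[atz(a,*C(*c),.087) for c in((318,422),(478,355))])
f=grab('top');save(f,'x.png');
im=f['image'][195:240,350:430];im=cv2.resize(im,None,fx=8,fy=8,interpolation=cv2.INTER_CUBIC);cv2.imwrite('pics/t2.png',im[:,:,::-1])
```

```text
[ 0.5560269  -0.27182998  0.1605    ] [array([ 0.55934848, -0.27117077,  0.087     ]), array([ 0.50427389, -0.40965589,  0.087     ])]
```

View pics/t2.png

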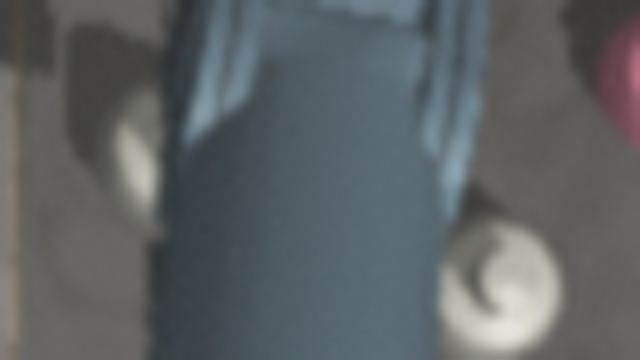

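In the top view the arm hides adapter A, and B is clear at crop (500,285). The scene-view check puts A's neck within 3 mm of the TCP. Descending.

Call:
{"method": "step_arm", "body": {"increments": [{"xyz": [0.01,0.05,0.6],"yaw": 0,"grip": -1},{"xyz": [0,0,0.6],"yaw": 0,"grip": -1},{"xyz": [0,0,0.4],"yaw": 0,"grip": -1},{"xyz": [0,0,0.28],"yaw": 0,"grip": -1},{"xyz": [0,0,0],"yaw": 0,"grip": -1}]}}

```text
time: 2.0
position: [0.5609, -0.27, 0.0651]
eef_rot: [[-0.046, 0.999, -0.003], [0.999, 0.046, 0.001], [0.001, -0.003, -1.0]]
contact_force: [-0.7, -0.7, -0.6]
opening: 0.088
grasp_force: 0.0
```

Call:
{"method": "step_arm", "body": {"increments": [{"xyz": [0,0,0],"yaw": 0,"grip": 1},{"xyz": [0,0,0],"yaw": 0,"grip": 1},{"xyz": [0,0,0],"yaw": 0,"grip": 1},{"xyz": [0,0,0],"yaw": 0,"grip": 1},{"xyz": [0,0,0],"yaw": 0,"grip": 1}], "grip_force": 15}}

```text
time: 2.5
position: [0.5628, -0.2697, 0.0672]
eef_rot: [[-0.047, 0.999, 0.001], [0.999, 0.047, -0.0], [-0.0, 0.001, -1.0]]
contact_force: [0.1, 0.3, -0.2]
opening: 0.0502
grasp_force: 0.0
```

Call:
{"method": "step_arm", "body": {"increments": [{"xyz": [0,0,0],"yaw": 0,"grip": 1},{"xyz": [0,0,0],"yaw": 0,"grip": 1},{"xyz": [0,0,0],"yaw": 0,"grip": 1},{"xyz": [0,0,0],"yaw": 0,"grip": 1},{"xyz": [0,0,0],"yaw": 0,"grip": 1}]}}

```text
time: 3.0
position: [0.5622, -0.2698, 0.0666]
eef_rot: [[-0.047, 0.999, -0.001], [0.999, 0.047, -0.0], [-0.0, -0.001, -1.0]]
contact_force: [-1.2, -1.0, 1.1]
opening: 0.0241
grasp_force: 15.0
```

Call:
{"method": "step_arm", "body": {"increments": [{"xyz": [0,0,0],"yaw": 0,"grip": 1},{"xyz": [0,0,0],"yaw": 0,"grip": 1}]}}

```text
time: 3.2
position: [0.5623, -0.2697, 0.0667]
eef_rot: [[-0.047, 0.999, -0.0], [0.999, 0.047, -0.0], [-0.0, -0.0, -1.0]]
contact_force: [-1.6, -0.5, 0.9]
opening: 0.0245
grasp_force: 15.0
```

```bash
python3 plan.py .600 -.270 .25 .045; tail -0 /dev/null
```

```text
3.2 [ 0.5623 -0.2697  0.0667] [-1.55 -0.47  0.87] az 0.047 [-0. -0. -1.] 0.024496388225996046 15.01094689201409 [ 0.59  0.73 -0.3   1.7   0.3   0.76  0.19]
[-0.01, 0.188, -0.917] yaw 0.0
[-0.01, 0.188, -0.917] yaw 0.0
[-0.01, 0.188, -0.917] yaw 0.0
[-0.01, 0.188, -0.917] yaw 0.0
```

Call:
{"method": "step_arm", "body": {"increments": [{"xyz": [0,0,-0.3],"yaw": 0,"grip": 1},{"xyz": [0,0,-0.6],"yaw": 0,"grip": 1},{"xyz": [0,0,-0.8],"yaw": 0,"grip": 1},{"xyz": [0,0,-0.8],"yaw": 0,"grip": 1},{"xyz": [0,0,-0.5],"yaw": 0,"grip": 1}]}}

```text
time: 3.7
position: [0.564, -0.2696, 0.221]
eef_rot: [[-0.047, 0.999, 0.004], [0.999, 0.048, -0.001], [-0.002, 0.004, -1.0]]
contact_force: [0.3, -0.1, -2.5]
opening: 0.0244
grasp_force: 14.9
```

Call:
{"method": "step_arm", "body": {"increments": [{"xyz": [0,0,0],"yaw": 0,"grip": 1},{"xyz": [0,0,0],"yaw": 0,"grip": 1}]}}

```text
time: 3.9
position: [0.5625, -0.2695, 0.2169]
eef_rot: [[-0.047, 0.999, 0.001], [0.999, 0.047, -0.0], [-0.0, 0.001, -1.0]]
contact_force: [0.1, 0.2, -2.4]
opening: 0.024
grasp_force: 14.9
```

```bash
python3 plan.py .6588 .041 .22 .045
```

```text
3.9 [ 0.5625 -0.2695  0.2169] [ 0.11  0.21 -2.39] az 0.047 [ 0.001 -0.    -1.   ] 0.024030592568498314 14.916353499584147 [ 0.63  0.54 -0.36  1.62  0.22  1.02  0.25]
[0.873, 0.317, -0.009] yaw 0.0
[0.873, 0.316, -0.009] yaw 0.0
[0.873, 0.316, -0.009] yaw 0.0
[0.873, 0.316, -0.009] yaw 0.0
[0.873, 0.316, -0.009] yaw 0.0
[0.874, 0.315, -0.009] yaw 0.0
[0.874, 0.315, -0.009] yaw 0.0
```

Call:
{"method": "step_arm", "body": {"increments": [{"xyz": [0.4,0.15,0],"yaw": 0,"grip": 1},{"xyz": [0.8,0.29,0],"yaw": 0,"grip": 1},{"xyz": [0.87,0.316,-0.02],"yaw": 0,"grip": 1},{"xyz": [0.87,0.316,-0.02],"yaw": 0,"grip": 1},{"xyz": [0.87,0.316,-0.02],"yaw": 0,"grip": 1}]}}

```text
time: 4.4
position: [0.6219, -0.0742, 0.2175]
eef_rot: [[-0.047, 0.999, -0.004], [0.999, 0.047, 0.001], [0.001, -0.004, -1.0]]
contact_force: [0.8, -1.5, -2.1]
opening: 0.0239
grasp_force: 14.9
```

Call:
{"method": "step_arm", "body": {"increments": [{"xyz": [0.87,0.316,0],"yaw": 0,"grip": 1},{"xyz": [0.8,0.29,0],"yaw": 0,"grip": 1},{"xyz": [0.6,0.21,0],"yaw": 0,"grip": 1},{"xyz": [0,0,0],"yaw": 0,"grip": 1},{"xyz": [0,0,0],"yaw": 0,"grip": 1}]}}

```text
time: 4.9
position: [0.6572, 0.04, 0.2176]
eef_rot: [[-0.049, 0.999, -0.004], [0.999, 0.049, -0.0], [-0.0, -0.004, -1.0]]
contact_force: [-0.5, -0.4, -2.0]
opening: 0.024
grasp_force: 14.9
```

```bash
python3 plan.py .6588 .041 .124 .045;python3 - <<'E'
from h import *
f=grab('scene');save(f,'p1.png',(215,140,375,260),5)
E
```

```text
4.9 [0.6572 0.04   0.2176] [-0.5  -0.38 -2.05] az 0.049 [-0.004 -0.    -1.   ] 0.023958225111954418 14.917752567325806 [ 0.14  0.61 -0.4   1.51  0.26  1.08 -0.27]
[0.01, 0.017, 0.936] yaw 0.002
[0.01, 0.017, 0.936] yaw 0.002
```

View pics/p1.png

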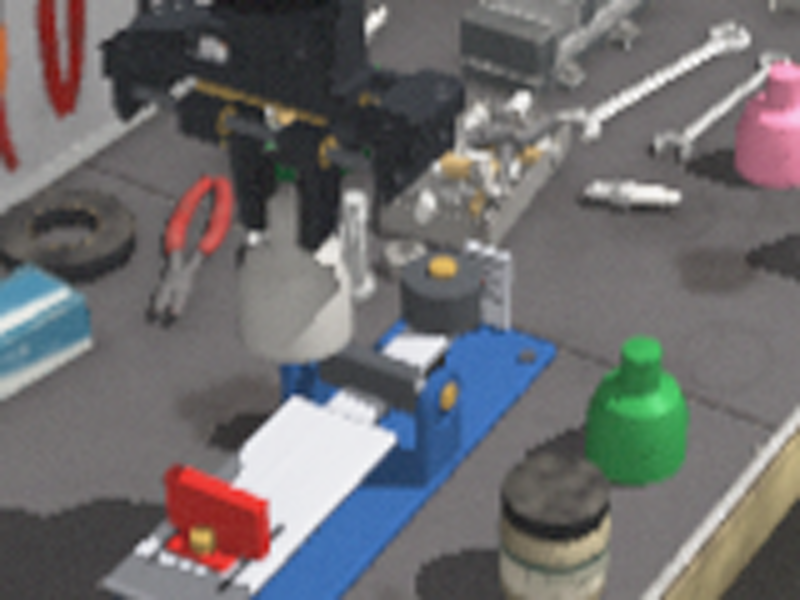

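The adapter hangs upright over the pan, with its base centre at about crop (298,330). The plate's inner corners are at (295,397) and (397,437), and the stop is at (218,515).

Run:
```python
from h import *
a=load('scene')
C=lambda x,y:(215+(x+.5)/5-.5,140+(y+.5)/5-.5)
print('base',atz(a,*C(298,330),.151))
for n,c,z in(('in-far',(295,397),.055),('in-near',(397,437),.055),('stop top far(outer)',(180,467),.095),('stop top near',(270,505),.095),('neartop',(270,498),.095)): print(n,atz(a,*C(*c),z))
# cleaner top-view plate fit via white mask of fresh first image
b=load('top')
```

```text
base [0.65475222 0.0381367  0.151     ]
in-far [ 0.69506723 -0.00616084  0.055     ]
in-near [ 0.6205384  -0.00867766  0.055     ]
stop top far(outer) [0.68010403 0.11887019 0.095     ]
stop top near [0.61843733 0.11694433 0.095     ]
neartop [0.62194699 0.11231315 0.095     ]
```

Call:
{"method": "step_arm", "body": {"increments": [{"xyz": [0,0,0.5],"yaw": 0,"grip": 1},{"xyz": [0,0,0.5],"yaw": 0,"grip": 1},{"xyz": [0,0,0.4],"yaw": 0,"grip": 1},{"xyz": [0,0,0.2],"yaw": 0,"grip": 1},{"xyz": [0,0,0.1],"yaw": 0,"grip": 1}]}}

```text
time: 5.45
position: [0.6575, 0.0375, 0.1333]
eef_rot: [[-0.045, 0.999, -0.002], [0.999, 0.045, -0.001], [-0.001, -0.002, -1.0]]
contact_force: [-0.5, 0.8, -1.1]
opening: 0.024
grasp_force: 14.9
```

Call:
{"method": "step_arm", "body": {"increments": [{"xyz": [0,0,0.05],"yaw": 0,"grip": 1},{"xyz": [0,0,0.03],"yaw": 0,"grip": 1},{"xyz": [0,0,0],"yaw": 0,"grip": 1}]}}

```text
time: 5.75
position: [0.6588, 0.0392, 0.1314]
eef_rot: [[-0.047, 0.999, 0.001], [0.999, 0.047, 0.0], [0.0, 0.001, -1.0]]
contact_force: [-1.1, 0.0, -2.2]
opening: 0.0235
grasp_force: 14.9
```

Call:
{"method": "step_arm", "body": {"increments": [{"xyz": [0,0,0.08],"yaw": 0,"grip": 1},{"xyz": [0,0,0.05],"yaw": 0,"grip": 1},{"xyz": [0,0,0],"yaw": 0,"grip": 1},{"xyz": [0,0,0],"yaw": 0,"grip": 1}]}}

```text
time: 6.15
position: [0.6583, 0.0393, 0.1241]
eef_rot: [[-0.047, 0.999, -0.0], [0.999, 0.047, 0.0], [0.0, -0.0, -1.0]]
contact_force: [0.5, 0.1, -3.0]
opening: 0.0238
grasp_force: 14.9
```

Call:
{"method": "step_arm", "body": {"increments": [{"xyz": [0,0,0.03],"yaw": 0,"grip": 1},{"xyz": [0,0,0],"yaw": 0,"grip": 1},{"xyz": [0,0,0],"yaw": 0,"grip": 1}]}}

```text
time: 6.45
position: [0.6583, 0.0392, 0.1227]
eef_rot: [[-0.047, 0.999, -0.0], [0.999, 0.047, -0.0], [-0.0, -0.0, -1.0]]
contact_force: [-0.3, -0.4, -2.9]
opening: 0.024
grasp_force: 14.9
```

Call:
{"method": "step_arm", "body": {"increments": [{"xyz": [0,0,0.02],"yaw": 0,"grip": 1},{"xyz": [0,0,0],"yaw": 0,"grip": 1},{"xyz": [0,0,0],"yaw": 0,"grip": 1}]}}

```text
time: 6.75
position: [0.6586, 0.0395, 0.122]
eef_rot: [[-0.047, 0.999, 0.001], [0.999, 0.047, 0.0], [0.0, 0.001, -1.0]]
contact_force: [0.5, 0.7, 0.8]
opening: 0.0239
grasp_force: 15.0
```

Call:
{"method": "step_arm", "body": {"increments": [{"xyz": [0,0,0],"yaw": 0,"grip": 1},{"xyz": [0,0,0],"yaw": 0,"grip": 1},{"xyz": [0.05,0,0],"yaw": 0,"grip": 1},{"xyz": [0.08,0,0],"yaw": 0,"grip": 1},{"xyz": [0.08,0,0],"yaw": 0,"grip": 1}], "grip_force": 5}}

```text
time: 7.25
position: [0.658, 0.0493, 0.1219]
eef_rot: [[-0.047, 0.999, 0.0], [0.999, 0.047, -0.001], [-0.001, 0.0, -1.0]]
contact_force: [0.3, -1.8, 2.1]
opening: 0.0243
grasp_force: 5.1
```

Call:
{"method": "step_arm", "body": {"increments": [{"xyz": [0.08,0,0],"yaw": 0,"grip": 1},{"xyz": [0.08,0,0],"yaw": 0,"grip": 1},{"xyz": [0.08,0,0],"yaw": 0,"grip": 1},{"xyz": [0.08,0,0],"yaw": 0,"grip": 1},{"xyz": [0.04,0,0],"yaw": 0,"grip": 1}]}}

```text
time: 7.75
position: [0.657, 0.0686, 0.1217]
eef_rot: [[-0.048, 0.999, 0.0], [0.999, 0.048, 0.001], [0.001, 0.0, -1.0]]
contact_force: [0.0, -1.5, 1.9]
opening: 0.0246
grasp_force: 5.0
```

```bash
python3 plan.py .656 .075 .122 .045;python3 - <<'E'
from h import *
f=grab('scene');save(f,'p2.png',(205,150,325,240),6)
E
```

```text
7.75 [0.657  0.0686 0.1217] [ 0.01 -1.48  1.93] az 0.048 [ 0.     0.001 -1.   ] 0.02459851429131249 5.035785883328572 [ 0.08  0.72 -0.37  1.57  0.31  0.91 -0.35]
[0.129, -0.013, -0.006] yaw 0.003
```

View pics/p2.png

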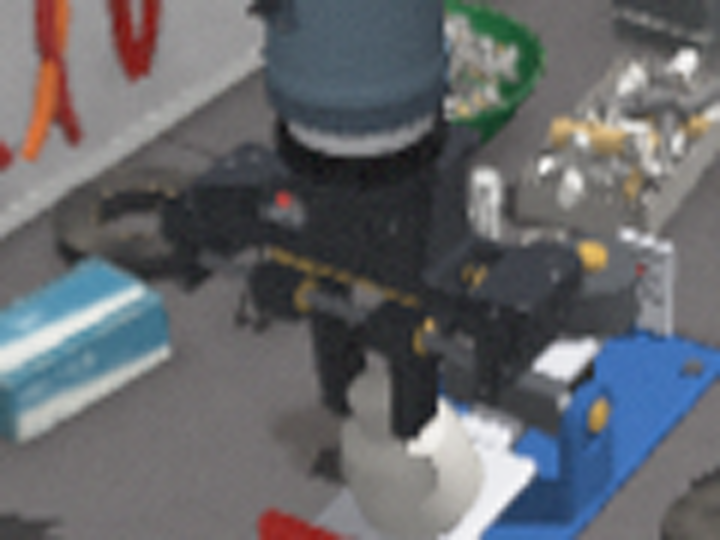

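The adapter is upright on the plate and sliding, with a gap still in front of the stop (red, crop (290,525)). I'll continue slowly.

Call:
{"method": "step_arm", "body": {"increments": [{"xyz": [0.03,0,0],"yaw": 0,"grip": 1},{"xyz": [0.03,0,0],"yaw": 0,"grip": 1},{"xyz": [0.03,0,0],"yaw": 0,"grip": 1},{"xyz": [0.03,0,0],"yaw": 0,"grip": 1},{"xyz": [0.03,0,0],"yaw": 0,"grip": 1}]}}

```text
time: 8.3
position: [0.6566, 0.0753, 0.1217]
eef_rot: [[-0.047, 0.999, -0.0], [0.999, 0.047, 0.0], [0.0, -0.0, -1.0]]
contact_force: [-0.3, -1.2, 1.7]
opening: 0.0248
grasp_force: 5.0
```

Call:
{"method": "step_arm", "body": {"increments": [{"xyz": [0.02,0,0],"yaw": 0,"grip": 1},{"xyz": [0.02,0,0],"yaw": 0,"grip": 1},{"xyz": [0.02,0,0],"yaw": 0,"grip": 1}]}}

```text
time: 8.6
position: [0.6564, 0.0783, 0.1217]
eef_rot: [[-0.047, 0.999, -0.0], [0.999, 0.047, 0.0], [0.0, -0.0, -1.0]]
contact_force: [-0.4, -1.1, 2.0]
opening: 0.0246
grasp_force: 5.0
```

Call:
{"method": "step_arm", "body": {"increments": [{"xyz": [0.02,0,0],"yaw": 0,"grip": 1},{"xyz": [0.02,0,0],"yaw": 0,"grip": 1}]}}

```text
time: 8.8
position: [0.6564, 0.0803, 0.1217]
eef_rot: [[-0.047, 0.999, -0.0], [0.999, 0.047, 0.0], [0.0, -0.0, -1.0]]
contact_force: [0.4, -0.8, 1.2]
opening: 0.0246
grasp_force: 5.0
```

Call:
{"method": "step_arm", "body": {"increments": [{"xyz": [0.02,0,0],"yaw": 0,"grip": 1},{"xyz": [0.02,0,0],"yaw": 0,"grip": 1}]}}

```text
time: 9.0
position: [0.6563, 0.0823, 0.1217]
eef_rot: [[-0.047, 0.999, -0.0], [0.999, 0.047, 0.0], [0.0, -0.0, -1.0]]
contact_force: [0.6, -1.0, 1.3]
opening: 0.0247
grasp_force: 5.1
```

Call:
{"method": "step_arm", "body": {"increments": [{"xyz": [0.02,0,0],"yaw": 0,"grip": 1},{"xyz": [0.02,0,0],"yaw": 0,"grip": 1}]}}

```text
time: 9.2
position: [0.6562, 0.0843, 0.1217]
eef_rot: [[-0.047, 0.999, -0.0], [0.999, 0.047, 0.0], [0.0, -0.0, -1.0]]
contact_force: [-0.8, 0.3, 1.3]
opening: 0.0248
grasp_force: 5.1
```

Run:
```python
from h import *
f=grab('scene');save(f,'p3.png',(225,180,325,255),7)
f=grab('top');a=f['image'][165:200,235:320];cv2.imwrite('pics/t3.png',cv2.resize(a,None,fx=8,fy=8,interpolation=cv2.INTER_CUBIC)[:,:,::-1])
```

```text
(no output)
```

View pics/p3.png

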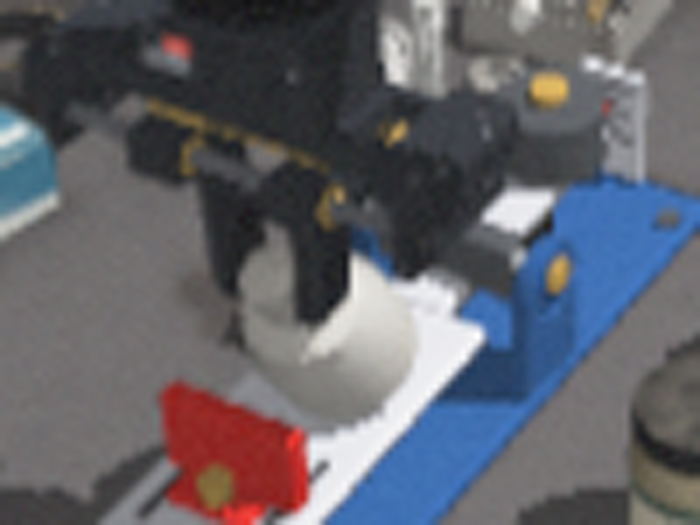

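The adapter is upright and close to the stop, whose top edge runs from crop (175,385) to (305,435), but there is no contact yet. I'll go on in 1 mm steps with a softer grip.

Call:
{"method": "step_arm", "body": {"increments": [{"xyz": [0.02,0,0],"yaw": 0,"grip": 1},{"xyz": [0.02,0,0],"yaw": 0,"grip": 1}], "grip_force": 4}}

```text
time: 9.5
position: [0.6561, 0.0862, 0.1217]
eef_rot: [[-0.047, 0.999, -0.0], [0.999, 0.047, 0.0], [0.0, -0.0, -1.0]]
contact_force: [-0.7, 0.2, 1.9]
opening: 0.0246
grasp_force: 4.1
```

Call:
{"method": "step_arm", "body": {"increments": [{"xyz": [0.02,0,0],"yaw": 0,"grip": 1},{"xyz": [0.02,0,0],"yaw": 0,"grip": 1}]}}

```text
time: 9.7
position: [0.656, 0.0883, 0.1217]
eef_rot: [[-0.047, 0.999, -0.0], [0.999, 0.047, 0.0], [0.0, -0.0, -1.0]]
contact_force: [-0.7, -0.1, 1.1]
opening: 0.0249
grasp_force: 4.1
```

Run:
```python
from h import *
f=grab('scene')
V,U=np.mgrid[170:260,215:325]
P=np.array([np.r_[dep(f,u,v),f['image'][v,u]] for u,v in zip(U.ravel(),V.ravel()) if f['range_z'][v,u]>0])
red=(P[:,3]>130)&(P[:,4]<70)&(P[:,5]<70)&(P[:,2]>.08)&(P[:,2]<.11)
print('red top',red.sum(),np.percentile(P[red,1],[0,5,50,95,100]).round(4),np.percentile(P[red,2],[5,50,100]).round(3))
b=(abs(P[:,0]-.65)<.04)&(P[:,1]>.03)&(P[:,1]<.13)&~red&(P[:,2]>.065)&(P[:,2]<.11)&(np.ptp(P[:,3:6],axis=1)<40)
for z in(.07,.08,.09,.1):
  q=P[b&(abs(P[:,2]-z)<.006)]; 
  if len(q): print(z,len(q),q[:,1].max().round(4),np.median(q[:,0]).round(3), q[q[:,1].argmax(),:2])
s=arm.read_state();print(s['position'],s['contact_force'],s['torque'])
```

```text
red top 110 [0.1158 0.1178 0.1259 0.1298 0.1316] [0.082 0.089 0.093]
0.07 32 0.0905 0.629 [0.65623442 0.09051022]
0.08 56 0.0952 0.63 [0.64482153 0.09524373]
0.09 73 0.0988 0.63 [0.65530562 0.09883253]
0.1 111 0.0988 0.636 [0.65530562 0.09883253]
[0.65598483 0.08860732 0.12172142] [-0.1859897   0.30450922  2.26037473] [-0.10531369 -0.01914371  0.0213992 ]
```

```bash
cat > fit.py <<'E'
from h import *
from scipy.optimize import least_squares
def bodyfit(f,c0,z0,z1,dark=90):
    V,U=np.mgrid[140:300,200:440]
    P=np.array([np.r_[dep(f,u,v),f['image'][v,u]] for u,v in zip(U.ravel(),V.ravel()) if f['range_z'][v,u]>0])
    m=(np.ptp(P[:,3:6],axis=1)<40)&(P[:,3]>dark)&(P[:,2]>z0)&(P[:,2]<z1)&(np.hypot(P[:,0]-c0[0],P[:,1]-c0[1])<.045)
    q=P[m];g=lambda p:np.hypot(q[:,0]-p[0],q[:,1]-p[1])-.032
    s=least_squares(g,c0,loss='soft_l1',f_scale=.002);return s.x,m.sum(),np.median(abs(g(s.x)))
E
python3 - <<'E'
from fit import *
f=load('scene')
for z in((.062,.075),(.062,.09),(.075,.095)): print('on beam',z,bodyfit(f,[.656,.08],*z))
for z in((.01,.03),(.01,.035)): print('B bench',z,bodyfit(f,[.504,-.405],*z))
E
```

```text
on beam (0.062, 0.075) (array([0.65533473, 0.05496978]), np.int64(29), np.float64(0.00116578111806772))
on beam (0.062, 0.09) (array([0.65545787, 0.06072538]), np.int64(93), np.float64(0.001492226357037288))
on beam (0.075, 0.095) (array([0.65455281, 0.06215829]), np.int64(85), np.float64(0.0010262624929344918))
B bench (0.01, 0.03) (array([ 0.50267956, -0.40858264]), np.int64(80), np.float64(0.0010817422876405174))
B bench (0.01, 0.035) (array([ 0.50285912, -0.40867055]), np.int64(105), np.float64(0.001177139125702914))
```

The fits show the body lagging (about y 0.055 to 0.062) behind the neck (0.0886), so the adapter has pivoted in the light grip. I'll back up to right it, then hold it tighter with less downward pressure.

Call:
{"method": "step_arm", "body": {"increments": [{"xyz": [-0.08,0,0],"yaw": 0,"grip": 1},{"xyz": [-0.08,0,0],"yaw": 0,"grip": 1},{"xyz": [-0.08,0,0],"yaw": 0,"grip": 1},{"xyz": [-0.08,0,0],"yaw": 0,"grip": 1},{"xyz": [-0.08,0,0],"yaw": 0,"grip": 1}]}}

```text
time: 10.25
position: [0.657, 0.0674, 0.1217]
eef_rot: [[-0.047, 0.999, -0.0], [0.999, 0.047, -0.0], [-0.0, -0.0, -1.0]]
contact_force: [0.5, -0.8, 1.7]
opening: 0.0246
grasp_force: 4.0
```

Run:
```python
from fit import *
f=grab('scene')
for z in((.06,.072),(.072,.084),(.084,.096)): print('on beam',z,bodyfit(f,[.656,.06],*z))
save(f,'p4.png',(225,165,325,240),7)
```

```text
on beam (0.06, 0.072) (array([0.65481414, 0.04585473]), np.int64(51), np.float64(0.0011225985880499514))
on beam (0.072, 0.084) (array([0.65435334, 0.05037356]), np.int64(64), np.float64(0.0009908187155286945))
on beam (0.084, 0.096) (array([0.65502541, 0.05141078]), np.int64(76), np.float64(0.0010092316497370343))
```

Call:
{"method": "step_arm", "body": {"increments": [{"xyz": [-0.08,0,0],"yaw": 0,"grip": 1},{"xyz": [-0.08,0,0],"yaw": 0,"grip": 1},{"xyz": [-0.08,0,0],"yaw": 0,"grip": 1}]}}

```text
time: 10.6
position: [0.6575, 0.0557, 0.1216]
eef_rot: [[-0.047, 0.999, -0.0], [0.999, 0.047, -0.0], [-0.0, -0.0, -1.0]]
contact_force: [-0.5, -1.3, 1.1]
opening: 0.0249
grasp_force: 4.0
```

Run:
```python
from fit import *
f=grab('scene')
for z in((.06,.072),(.072,.084),(.084,.096)): print('on beam',z,bodyfit(f,[.656,.05],*z))
save(f,'p5.png',(225,165,325,240),7)
```

```text
on beam (0.06, 0.072) (array([0.6550815 , 0.04299769]), np.int64(58), np.float64(0.0011448613934232754))
on beam (0.072, 0.084) (array([0.65493118, 0.04532618]), np.int64(65), np.float64(0.0008861706305613587))
on beam (0.084, 0.096) (array([0.65553413, 0.04568588]), np.int64(81), np.float64(0.0010815528611667485))
```

View pics/p5.png

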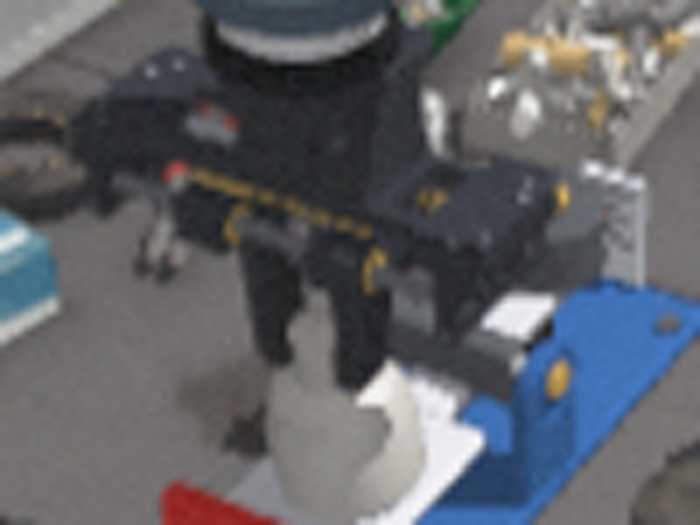

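The adapter is nearly upright now, with its body at crop (345,440) and a slight lean towards the stop. One more small back-up, then I'll release it to stand.

Call:
{"method": "step_arm", "body": {"increments": [{"xyz": [-0.06,0,0],"yaw": 0,"grip": 1},{"xyz": [-0.06,0,0],"yaw": 0,"grip": 1},{"xyz": [0,0,0],"yaw": 0,"grip": 1}]}}

```text
time: 10.95
position: [0.6578, 0.0494, 0.1216]
eef_rot: [[-0.046, 0.999, -0.0], [0.999, 0.046, -0.001], [-0.001, -0.0, -1.0]]
contact_force: [-1.3, -1.5, 1.0]
opening: 0.0248
grasp_force: 4.1
```

Call:
{"method": "step_arm", "body": {"increments": [{"xyz": [0,0,0],"yaw": 0,"grip": 0.4},{"xyz": [0,0,0],"yaw": 0,"grip": 0.4},{"xyz": [0,0,0],"yaw": 0,"grip": 0.4},{"xyz": [0,0,0],"yaw": 0,"grip": 0.4}]}}

```text
time: 11.35
position: [0.6576, 0.0505, 0.1215]
eef_rot: [[-0.047, 0.999, -0.0], [0.999, 0.047, 0.0], [0.0, -0.0, -1.0]]
contact_force: [-0.7, -0.4, -0.3]
opening: 0.0263
grasp_force: 0.3
```

```bash
cat >> fit.py <<'E'
def plate(f):
    V,U=np.mgrid[180:260,215:325]
    P=np.array([np.r_[dep(f,u,v),f['image'][v,u]] for u,v in zip(U.ravel(),V.ravel()) if f['range_z'][v,u]>0])
    m=(P[:,3:6].min(1)>130)&(P[:,1]>0)&(P[:,1]<.19)&(abs(P[:,0]-.655)<.034)&(abs(P[:,2]-.05)<.03)&(abs(P[:,1]-.06)>.05)
    q=P[m];return np.polyfit(q[:,1],q[:,2],1),m.sum()
E
python3 - <<'E'
from fit import *
f=grab('scene')
for z in((.06,.072),(.072,.084),(.084,.096),(.13,.145)): print('on beam',z,bodyfit(f,[.656,.05],*z))
print('plate',plate(f))
print(arm.read_state()['contact_force'],arm.read_state()['opening'],arm.read_state()['position'])
E
```

```text
on beam (0.06, 0.072) (array([0.65467635, 0.04132388]), np.int64(65), np.float64(0.0006675434659990306))
on beam (0.072, 0.084) (array([0.65471958, 0.04147428]), np.int64(70), np.float64(0.000767652144628558))
on beam (0.084, 0.096) (array([0.65547162, 0.04028771]), np.int64(86), np.float64(0.0014907655144474619))
on beam (0.13, 0.145) (array([0.63617744, 0.02566738]), np.int64(27), np.float64(0.0022875445347460624))
plate (array([0.00431111, 0.05301236]), np.int64(182))
[ 0.2399769  -0.20321736  0.50674847] 0.026696617426921924 [0.65769229 0.05044693 0.12157651]
```

Call:
{"method": "step_arm", "body": {"increments": [{"xyz": [0,0,0],"yaw": 0,"grip": 0.1},{"xyz": [0,0,0],"yaw": 0,"grip": 0.1},{"xyz": [0,0,0],"yaw": 0,"grip": 0.1},{"xyz": [-0.08,0,0],"yaw": 0,"grip": 0.1},{"xyz": [0,0,0],"yaw": 0,"grip": 0.1}]}}

```text
time: 11.9
position: [0.6582, 0.0452, 0.1217]
eef_rot: [[-0.046, 0.999, 0.0], [0.999, 0.046, -0.001], [-0.001, 0.0, -1.0]]
contact_force: [-0.0, -0.2, -0.5]
opening: 0.0396
grasp_force: 0.0
```

Call:
{"method": "step_arm", "body": {"increments": [{"xyz": [0,0,0],"yaw": 0,"grip": 1},{"xyz": [0,0,0],"yaw": 0,"grip": 1},{"xyz": [0,0,0],"yaw": 0,"grip": 1},{"xyz": [0,0,0],"yaw": 0,"grip": 1},{"xyz": [0,0,0],"yaw": 0,"grip": 1}], "grip_force": 15}}

```text
time: 12.4
position: [0.6578, 0.0461, 0.1217]
eef_rot: [[-0.047, 0.999, -0.0], [0.999, 0.047, -0.0], [-0.0, -0.001, -1.0]]
contact_force: [-1.9, -0.4, 1.7]
opening: 0.0237
grasp_force: 15.0
```

Call:
{"method": "step_arm", "body": {"increments": [{"xyz": [0,0,-0.01],"yaw": 0,"grip": 1},{"xyz": [0,0,0],"yaw": 0,"grip": 1},{"xyz": [0,0,0],"yaw": 0,"grip": 1}]}}

```text
time: 12.7
position: [0.658, 0.0463, 0.122]
eef_rot: [[-0.047, 0.999, -0.0], [0.999, 0.047, 0.0], [0.0, -0.0, -1.0]]
contact_force: [0.5, -0.3, -1.7]
opening: 0.0243
grasp_force: 14.9
```

Run:
```python
from fit import *
f=grab('scene')
for z in((.06,.072),(.072,.084),(.084,.096)): print('on beam',z,bodyfit(f,[.656,.05],*z))
print('plate',plate(f))
print(arm.read_state()['contact_force'],arm.read_state()['opening'],arm.read_state()['position'])
```

```text
on beam (0.06, 0.072) (array([0.6552836 , 0.04247199]), np.int64(68), np.float64(0.0008419979499657039))
on beam (0.072, 0.084) (array([0.65573726, 0.04187017]), np.int64(74), np.float64(0.0009218292610666725))
on beam (0.084, 0.096) (array([0.65645776, 0.04115854]), np.int64(81), np.float64(0.0011004973446722167))
plate (array([0.00381682, 0.05290169]), np.int64(179))
[ 0.14696624 -0.95467732 -1.88462644] 0.024247912610767346 [0.65797772 0.04626122 0.12200317]
```

Call:
{"method": "step_arm", "body": {"increments": [{"xyz": [0.06,0,0],"yaw": 0,"grip": 1},{"xyz": [0.1,0,0],"yaw": 0,"grip": 1},{"xyz": [0.1,0,0],"yaw": 0,"grip": 1},{"xyz": [0.1,0,0],"yaw": 0,"grip": 1},{"xyz": [0.08,0,0],"yaw": 0,"grip": 1}]}}

```text
time: 13.25
position: [0.6569, 0.0692, 0.1222]
eef_rot: [[-0.048, 0.999, -0.0], [0.999, 0.048, 0.0], [0.0, 0.0, -1.0]]
contact_force: [0.1, 0.4, -2.3]
opening: 0.0241
grasp_force: 14.9
```

```bash
cat > chk.py <<'E'
from fit import *
f=grab('scene');s=arm.read_state();c=s['position']
for z in((.06,.075),(.075,.09),(.085,.1)):
    r=bodyfit(f,[.656,c[1]-.005],*z);print(z,(r[0]-c[:2]).round(4),r[1])
print('plate',plate(f),s['time'],c.round(4),s['contact_force'].round(2))
E
python3 chk.py
```

```text
(0.06, 0.075) [-0.0029 -0.0051] 63
(0.075, 0.09) [-0.002  -0.0052] 92
(0.085, 0.1) [-0.001  -0.0062] 111
plate (array([0.00505104, 0.05302867]), np.int64(203)) 13.3 [0.6568 0.07   0.1222] [ 0.03  0.93 -2.12]
```

Upright and tracking. I'll lower it a touch so that it rests on the plate, then creep to the stop.

Call:
{"method": "step_arm", "body": {"increments": [{"xyz": [0.02,0,0.006],"yaw": 0,"grip": 1},{"xyz": [0.04,0,0],"yaw": 0,"grip": 1},{"xyz": [0.04,0,0],"yaw": 0,"grip": 1},{"xyz": [0.02,0,0],"yaw": 0,"grip": 1},{"xyz": [0.02,0,0],"yaw": 0,"grip": 1}]}}

```text
time: 13.8
position: [0.6566, 0.0752, 0.1219]
eef_rot: [[-0.047, 0.999, -0.0], [0.999, 0.047, -0.0], [-0.0, -0.0, -1.0]]
contact_force: [1.1, -0.4, -2.0]
opening: 0.0241
grasp_force: 14.9
```

Call:
{"method": "step_arm", "body": {"increments": [{"xyz": [0.02,0,0],"yaw": 0,"grip": 1},{"xyz": [0.02,0,0],"yaw": 0,"grip": 1}]}}

```text
time: 14.0
position: [0.6566, 0.0771, 0.1219]
eef_rot: [[-0.047, 0.999, -0.0], [0.999, 0.047, -0.0], [-0.0, -0.0, -1.0]]
contact_force: [0.0, -0.3, -1.8]
opening: 0.0239
grasp_force: 14.9
```

Call:
{"method": "step_arm", "body": {"increments": [{"xyz": [0.02,0,0],"yaw": 0,"grip": 1},{"xyz": [0.02,0,0],"yaw": 0,"grip": 1}]}}

```text
time: 14.2
position: [0.6565, 0.0792, 0.1219]
eef_rot: [[-0.047, 0.999, -0.0], [0.999, 0.047, -0.0], [-0.0, -0.0, -1.0]]
contact_force: [0.4, -0.1, -2.4]
opening: 0.0241
grasp_force: 14.9
```

```bash
python3 chk.py
```

```text
(0.06, 0.075) [-0.0024 -0.0038] 46
(0.075, 0.09) [-0.0019 -0.0049] 68
(0.085, 0.1) [-0.001  -0.0061] 119
plate (array([0.00415236, 0.05335476]), np.int64(211)) 14.25 [0.6564 0.0795 0.1219] [-0.22  0.66 -2.29]
```

Call:
{"method": "step_arm", "body": {"increments": [{"xyz": [0.015,0,0.004],"yaw": 0,"grip": 1},{"xyz": [0.015,0,0],"yaw": 0,"grip": 1}]}}

```text
time: 14.45
position: [0.6564, 0.0806, 0.1217]
eef_rot: [[-0.047, 0.999, -0.0], [0.999, 0.047, -0.0], [-0.0, -0.0, -1.0]]
contact_force: [-0.1, -0.7, -1.1]
opening: 0.0243
grasp_force: 14.9
```

Call:
{"method": "step_arm", "body": {"increments": [{"xyz": [0.015,0,0],"yaw": 0,"grip": 1},{"xyz": [0.015,0,0],"yaw": 0,"grip": 1}]}}

```text
time: 14.65
position: [0.6563, 0.0819, 0.1219]
eef_rot: [[-0.047, 0.999, -0.0], [0.999, 0.047, -0.0], [-0.0, -0.0, -1.0]]
contact_force: [-1.1, -0.1, 0.8]
opening: 0.0241
grasp_force: 15.0
```

Call:
{"method": "step_arm", "body": {"increments": [{"xyz": [0.015,0,0],"yaw": 0,"grip": 1},{"xyz": [0.015,0,0],"yaw": 0,"grip": 1}]}}

```text
time: 14.85
position: [0.6562, 0.0838, 0.1217]
eef_rot: [[-0.047, 0.999, 0.0], [0.999, 0.047, 0.0], [0.0, 0.0, -1.0]]
contact_force: [0.1, -1.2, 0.5]
opening: 0.0245
grasp_force: 15.0
```

```bash
python3 chk.py
```

```text
(0.06, 0.075) [-0.0026 -0.0045] 39
(0.075, 0.09) [-0.0021 -0.0054] 58
(0.085, 0.1) [-0.001  -0.0069] 115
plate (array([0.0048039, 0.0531621]), np.int64(215)) 14.9 [0.6562 0.084  0.1218] [-0.06 -0.45 -1.01]
```

Call:
{"method": "step_arm", "body": {"increments": [{"xyz": [0.015,0,0],"yaw": 0,"grip": 1},{"xyz": [0.015,0,0],"yaw": 0,"grip": 1}]}}

```text
time: 15.1
position: [0.6562, 0.085, 0.1218]
eef_rot: [[-0.047, 0.999, 0.0], [0.999, 0.047, -0.0], [-0.0, 0.0, -1.0]]
contact_force: [-1.2, -1.3, 1.3]
opening: 0.0241
grasp_force: 15.0
```

Call:
{"method": "step_arm", "body": {"increments": [{"xyz": [0.015,0,0],"yaw": 0,"grip": 1},{"xyz": [0.015,0,0],"yaw": 0,"grip": 1}]}}

```text
time: 15.3
position: [0.6562, 0.0864, 0.1218]
eef_rot: [[-0.047, 0.999, 0.0], [0.999, 0.047, -0.0], [-0.0, 0.0, -1.0]]
contact_force: [-1.5, -2.0, 1.6]
opening: 0.0242
grasp_force: 15.0
```

```bash
python3 chk.py
python3 - <<'E'
from h import *
f=load('scene')
# red stop points: by height
P=np.array([np.r_[dep(f,u,v),f['image'][v,u]] for v in range(190,260) for u in range(215,300) if f['range_z'][v,u]>0])
r=P[(P[:,3]>120)&(P[:,4]<80)&(P[:,5]<80)&(P[:,2]>.06)&(P[:,2]<.11)]
for z in np.arange(.06,.1,.005):
    q=r[abs(r[:,2]-z-.0025)<.0025]
    if len(q):print(z.round(3),len(q),np.percentile(q[:,1]+.047*(q[:,0]-.656),[0,10,50,90]).round(4))
E
```

```text
(0.06, 0.075) [-0.0024 -0.0067] 46
(0.075, 0.09) [-0.0022 -0.0066] 49
(0.085, 0.1) [-0.001  -0.0086] 109
plate (array([0.00116624, 0.05335737]), np.int64(225)) 15.35 [0.6562 0.0867 0.1218] [-1.17 -1.19  1.92]
0.06 41 [0.1149 0.1246 0.1312 0.1453]
0.065 25 [0.1203 0.1239 0.1266 0.1297]
0.07 31 [0.1134 0.1166 0.1266 0.1294]
0.075 23 [0.1131 0.1243 0.1265 0.1291]
0.08 26 [0.119  0.1234 0.1275 0.1298]
0.085 32 [0.1084 0.1207 0.1265 0.1291]
0.09 63 [0.115  0.1173 0.124  0.1284]
0.095 14 [0.1168 0.1182 0.1234 0.1269]
```

Call:
{"method": "step_arm", "body": {"increments": [{"xyz": [0.015,0,0],"yaw": 0,"grip": 1},{"xyz": [0.015,0,0],"yaw": 0,"grip": 1}]}}

```text
time: 15.55
position: [0.6562, 0.0881, 0.1218]
eef_rot: [[-0.047, 0.999, 0.0], [0.999, 0.047, -0.0], [-0.0, 0.0, -1.0]]
contact_force: [-0.5, -1.7, 0.7]
opening: 0.024
grasp_force: 15.0
```

```bash
python3 chk.py;python3 chk.py
```

```text
(0.06, 0.075) [-0.0026 -0.0085] 45
(0.075, 0.09) [-0.002  -0.0081] 49
(0.085, 0.1) [-0.0008 -0.0092] 107
plate (array([-0.00228949,  0.0535645 ]), np.int64(231)) 15.6 [0.6562 0.0883 0.1218] [-0.57 -0.76  1.36]
(0.06, 0.075) [-0.0023 -0.0079] 39
(0.075, 0.09) [-0.002  -0.0081] 50
(0.085, 0.1) [-0.0009 -0.0088] 110
plate (array([-0.0004432 ,  0.05305649]), np.int64(224)) 15.65 [0.6561 0.0882 0.1217] [-0.04 -1.04  0.52]
```

Call:
{"method": "step_arm", "body": {"increments": [{"xyz": [-0.03,0,0],"yaw": 0,"grip": 1},{"xyz": [-0.03,0,0],"yaw": 0,"grip": 1},{"xyz": [0,0,-0.02],"yaw": 0,"grip": 1},{"xyz": [0,0,0],"yaw": 0,"grip": 1}]}}

```text
time: 16.05
position: [0.656, 0.0854, 0.1225]
eef_rot: [[-0.047, 0.999, -0.0], [0.999, 0.047, 0.0], [0.001, -0.0, -1.0]]
contact_force: [-0.6, 0.4, -1.6]
opening: 0.0242
grasp_force: 14.9
```

```bash
python3 chk.py
```

```text
(0.06, 0.075) [-0.0022 -0.0056] 45
(0.075, 0.09) [-0.0018 -0.0062] 47
(0.085, 0.1) [-0.001  -0.0076] 102
plate (array([0.00181177, 0.0536373 ]), np.int64(224)) 16.1 [0.656  0.0855 0.1224] [-0.28  0.52 -2.16]
```

Call:
{"method": "step_arm", "body": {"increments": [{"xyz": [0.015,0,0],"yaw": 0,"grip": 1},{"xyz": [0.015,0,0],"yaw": 0,"grip": 1},{"xyz": [0.015,0,0],"yaw": 0,"grip": 1},{"xyz": [0.015,0,0],"yaw": 0,"grip": 1}]}}

```text
time: 16.5
position: [0.656, 0.0883, 0.1227]
eef_rot: [[-0.047, 0.999, -0.0], [0.999, 0.047, 0.0], [0.0, -0.0, -1.0]]
contact_force: [-0.1, -0.1, -1.5]
opening: 0.0239
grasp_force: 14.9
```

```bash
python3 chk.py;python3 chk.py
```

```text
(0.06, 0.075) [-0.0022 -0.0061] 40
(0.075, 0.09) [-0.0019 -0.0068] 41
(0.085, 0.1) [-0.0009 -0.0078] 99
plate (array([0.00252535, 0.05334006]), np.int64(228)) 16.55 [0.656  0.0885 0.1227] [ 0.6  -0.54 -2.05]
(0.06, 0.075) [-0.0021 -0.0055] 39
(0.075, 0.09) [-0.0019 -0.0056] 43
(0.085, 0.1) [-0.0008 -0.0071] 98
plate (array([0.00050879, 0.05347742]), np.int64(235)) 16.6 [0.656  0.0884 0.1227] [ 0.16  1.43 -2.02]
```

When lifted slightly it moves past the previous point, so that was plate friction and not the stop. I'll continue with the adapter almost unloaded.

Call:
{"method": "step_arm", "body": {"increments": [{"xyz": [0.015,0,0],"yaw": 0,"grip": 1},{"xyz": [0.015,0,0],"yaw": 0,"grip": 1},{"xyz": [0.015,0,0],"yaw": 0,"grip": 1}]}}

```text
time: 16.9
position: [0.656, 0.0901, 0.1227]
eef_rot: [[-0.047, 0.999, 0.0], [0.999, 0.047, -0.001], [-0.001, -0.0, -1.0]]
contact_force: [0.1, -1.3, -1.4]
opening: 0.024
grasp_force: 14.9
```

```bash
python3 chk.py
```

```text
(0.06, 0.075) [-0.0023 -0.0069] 37
(0.075, 0.09) [-0.0019 -0.0072] 43
(0.085, 0.1) [-0.0011 -0.0084] 93
plate (array([0.0002612 , 0.05363101]), np.int64(227)) 16.95 [0.656  0.0901 0.1228] [-0.01 -1.28 -2.43]
```

Call:
{"method": "step_arm", "body": {"increments": [{"xyz": [0.015,0,0],"yaw": 0,"grip": 1},{"xyz": [0.015,0,0],"yaw": 0,"grip": 1},{"xyz": [0.015,0,0],"yaw": 0,"grip": 1}]}}

```text
time: 17.25
position: [0.656, 0.0917, 0.1228]
eef_rot: [[-0.046, 0.999, 0.0], [0.999, 0.046, -0.001], [-0.001, 0.0, -1.0]]
contact_force: [0.2, -2.1, 0.6]
opening: 0.0241
grasp_force: 15.0
```

```bash
python3 chk.py;python3 chk.py
```

```text
(0.06, 0.075) [-0.0021 -0.0094] 38
(0.075, 0.09) [-0.0019 -0.0076] 44
(0.085, 0.1) [-0.0008 -0.0094] 88
plate (array([0.00249544, 0.05326128]), np.int64(233)) 17.3 [0.656  0.092  0.1228] [ 0.1  -2.8   0.79]
(0.06, 0.075) [-0.0022 -0.0083] 38
(0.075, 0.09) [-0.002  -0.0077] 41
(0.085, 0.1) [-0.0009 -0.0097] 88
plate (array([0.00220982, 0.05358194]), np.int64(224)) 17.35 [0.6561 0.0921 0.1229] [ 0.23 -3.51  0.46]
```

Clear contact now: Fy is rising to −3.5 N while the body stays put. I'll set it down and release.

Call:
{"method": "step_arm", "body": {"increments": [{"xyz": [-0.01,0,0.012],"yaw": 0,"grip": 1},{"xyz": [0,0,0],"yaw": 0,"grip": 1}], "grip_force": 8}}

```text
time: 17.55
position: [0.656, 0.0922, 0.1222]
eef_rot: [[-0.047, 0.999, 0.0], [0.999, 0.047, 0.0], [0.0, 0.0, -1.0]]
contact_force: [-0.8, -2.0, 0.6]
opening: 0.0242
grasp_force: 8.0
```

Call:
{"method": "step_arm", "body": {"increments": [{"xyz": [0,0,0],"yaw": 0,"grip": 0.2},{"xyz": [0,0,0],"yaw": 0,"grip": 0},{"xyz": [0,0,0],"yaw": 0,"grip": -0.3},{"xyz": [0,0,0],"yaw": 0,"grip": -0.6},{"xyz": [0,0,0],"yaw": 0,"grip": -1}]}}

```text
time: 18.05
position: [0.6558, 0.0924, 0.1221]
eef_rot: [[-0.047, 0.999, 0.0], [0.999, 0.047, 0.0], [0.0, 0.0, -1.0]]
contact_force: [-0.0, 0.5, -0.3]
opening: 0.0624
grasp_force: 0.0
```

Call:
{"method": "step_arm", "body": {"increments": [{"xyz": [0,0,0],"yaw": 0,"grip": -1},{"xyz": [0,0,0],"yaw": 0,"grip": -1},{"xyz": [0,0,0],"yaw": 0,"grip": -1},{"xyz": [0,0,0],"yaw": 0,"grip": -1},{"xyz": [0,0,0],"yaw": 0,"grip": -1}]}}

```text
time: 18.55
position: [0.6558, 0.0922, 0.1221]
eef_rot: [[-0.047, 0.999, -0.0], [0.999, 0.047, 0.0], [0.0, -0.0, -1.0]]
contact_force: [-0.4, 0.0, 0.2]
opening: 0.0882
grasp_force: 0.0
```

Call:
{"method": "step_arm", "body": {"increments": [{"xyz": [0,0,0],"yaw": 0,"grip": -1},{"xyz": [0,0,0],"yaw": 0,"grip": -1},{"xyz": [0,0,0],"yaw": 0,"grip": -1},{"xyz": [0,0,0],"yaw": 0,"grip": -1},{"xyz": [0,0,0],"yaw": 0,"grip": -1}]}}

```text
time: 19.05
position: [0.6558, 0.0922, 0.1221]
eef_rot: [[-0.047, 0.999, -0.0], [0.999, 0.047, -0.0], [-0.0, -0.0, -1.0]]
contact_force: [-0.2, -1.2, -0.6]
opening: 0.0883
grasp_force: 0.0
```

```bash
python3 chk.py;python3 chk.py
```

```text
(0.06, 0.075) [-0.0026 -0.0103] 38
(0.075, 0.09) [-0.0025 -0.0114] 45
(0.085, 0.1) [-0.0016 -0.013 ] 92
plate (array([0.00303596, 0.05345782]), np.int64(208)) 19.1 [0.6559 0.0921 0.1221] [ 0.13 -0.86  0.6 ]
(0.06, 0.075) [-0.0024 -0.0109] 37
(0.075, 0.09) [-0.0022 -0.0108] 49
(0.085, 0.1) [-0.0015 -0.0133] 92
plate (array([0.00254596, 0.05343304]), np.int64(203)) 19.15 [0.6559 0.0921 0.1221] [-0.29  0.2  -0.1 ]
```

The beam stays level, but the fit suggests the adapter settled about 2 mm short of the stop when it righted itself. I'll regrip it and bring it up without over-driving, so that the test is valid.

Call:
{"method": "step_arm", "body": {"increments": [{"xyz": [-0.1,0,0],"yaw": 0,"grip": -1},{"xyz": [0,0,0],"yaw": 0,"grip": 0},{"xyz": [0,0,0],"yaw": 0,"grip": 1},{"xyz": [0,0,0],"yaw": 0,"grip": 1},{"xyz": [0,0,0],"yaw": 0,"grip": 1}], "grip_force": 15}}

```text
time: 19.65
position: [0.6561, 0.0873, 0.1221]
eef_rot: [[-0.047, 0.999, -0.0], [0.999, 0.047, 0.0], [0.0, -0.0, -1.0]]
contact_force: [-0.5, 0.0, 0.1]
opening: 0.0587
grasp_force: 0.0
```

Call:
{"method": "step_arm", "body": {"increments": [{"xyz": [0,0,0],"yaw": 0,"grip": 1},{"xyz": [0,0,0],"yaw": 0,"grip": 1},{"xyz": [0,0,0],"yaw": 0,"grip": 1},{"xyz": [0,0,0],"yaw": 0,"grip": 1},{"xyz": [0,0,0],"yaw": 0,"grip": 1}]}}

```text
time: 20.15
position: [0.6558, 0.087, 0.122]
eef_rot: [[-0.047, 0.999, -0.001], [0.999, 0.047, -0.0], [-0.0, -0.001, -1.0]]
contact_force: [-1.1, -0.8, 0.8]
opening: 0.0239
grasp_force: 15.0
```

Call:
{"method": "step_arm", "body": {"increments": [{"xyz": [0,0,-0.012],"yaw": 0,"grip": 1},{"xyz": [0,0,0],"yaw": 0,"grip": 1},{"xyz": [0,0,0],"yaw": 0,"grip": 1}]}}

```text
time: 20.45
position: [0.656, 0.0871, 0.1225]
eef_rot: [[-0.047, 0.999, -0.0], [0.999, 0.047, -0.0], [-0.0, -0.0, -1.0]]
contact_force: [-0.1, 0.5, -1.8]
opening: 0.0241
grasp_force: 14.9
```

```bash
python3 chk.py;python3 chk.py
```

```text
(0.06, 0.075) [-0.0018 -0.0047] 38
(0.075, 0.09) [-0.0017 -0.006 ] 46
(0.085, 0.1) [-0.0005 -0.0076] 103
plate (array([0.00211861, 0.05317643]), np.int64(217)) 20.5 [0.656  0.0871 0.1225] [ 0.24 -0.5  -2.83]
(0.06, 0.075) [-0.0019 -0.0049] 41
(0.075, 0.09) [-0.0012 -0.006 ] 47
(0.085, 0.1) [-0.0006 -0.0069] 106
plate (array([0.00287087, 0.05332769]), np.int64(228)) 20.55 [0.656  0.0872 0.1225] [ 0.62  0.55 -1.01]
```

Call:
{"method": "step_arm", "body": {"increments": [{"xyz": [0.01,0,0],"yaw": 0,"grip": 1},{"xyz": [0.01,0,0],"yaw": 0,"grip": 1},{"xyz": [0.01,0,0],"yaw": 0,"grip": 1}]}}

```text
time: 20.85
position: [0.656, 0.0888, 0.1227]
eef_rot: [[-0.047, 0.999, -0.0], [0.999, 0.047, 0.0], [0.0, -0.0, -1.0]]
contact_force: [0.4, -0.7, -2.8]
opening: 0.0242
grasp_force: 14.9
```

```bash
cat > chk2.py <<'E'
from fit import *
F=[];B=[]
for i in range(5):
    f=grab('scene');s=arm.read_state();F.append(s['contact_force']);B.append([bodyfit(f,[.656,.083],*z)[0][1] for z in((.06,.075),(.075,.09),(.085,.1))])
print('F',np.mean(F,0).round(2),'body y',np.mean(B,0).round(4),s['position'].round(4),s['time'])
E
python3 chk2.py
```

```text
F [ 0.21 -0.36 -1.65] body y [0.0837 0.0829 0.0813] [0.656  0.0887 0.1227] 21.1
```

Call:
{"method": "step_arm", "body": {"increments": [{"xyz": [0.01,0,0],"yaw": 0,"grip": 1}]}}

```text
time: 21.2
position: [0.656, 0.089, 0.1227]
eef_rot: [[-0.047, 0.999, 0.0], [0.999, 0.047, -0.0], [-0.0, 0.0, -1.0]]
contact_force: [-0.2, 0.6, -1.2]
opening: 0.0243
grasp_force: 14.9
```

```bash
python3 chk2.py
```

```text
F [-0.15  0.1  -1.99] body y [0.0838 0.0833 0.0815] [0.656  0.0891 0.1227] 21.45
```

Call:
{"method": "step_arm", "body": {"increments": [{"xyz": [0.01,0,0],"yaw": 0,"grip": 1}]}}

```text
time: 21.55
position: [0.656, 0.0896, 0.1227]
eef_rot: [[-0.047, 0.999, -0.0], [0.999, 0.047, -0.0], [-0.0, -0.0, -1.0]]
contact_force: [0.2, 0.0, -2.5]
opening: 0.0241
grasp_force: 14.9
```

```bash
python3 chk2.py
```

```text
F [-0.   -0.42 -1.97] body y [0.0839 0.0836 0.0818] [0.656  0.0896 0.1227] 21.8
```

Call:
{"method": "step_arm", "body": {"increments": [{"xyz": [0.01,0,0],"yaw": 0,"grip": 1}]}}

```text
time: 21.9
position: [0.656, 0.0899, 0.1227]
eef_rot: [[-0.047, 0.999, -0.0], [0.999, 0.047, -0.0], [-0.0, -0.0, -1.0]]
contact_force: [-1.8, -0.8, -2.3]
opening: 0.0243
grasp_force: 14.9
```

```bash
python3 chk2.py
```

```text
F [-0.08 -1.34 -1.72] body y [0.084  0.0833 0.0817] [0.656  0.09   0.1227] 22.15
```

Call:
{"method": "step_arm", "body": {"increments": [{"xyz": [0.01,0,0],"yaw": 0,"grip": 1}]}}

```text
time: 22.25
position: [0.656, 0.0903, 0.1227]
eef_rot: [[-0.047, 0.999, 0.0], [0.999, 0.047, -0.0], [-0.0, 0.0, -1.0]]
contact_force: [-0.2, -1.5, -1.0]
opening: 0.0243
grasp_force: 15.0
```

```bash
python3 chk2.py
```

```text
F [-0.42 -1.91 -1.23] body y [0.0839 0.0838 0.082 ] [0.656  0.0904 0.1227] 22.5
```

Call:
{"method": "step_arm", "body": {"increments": [{"xyz": [0.01,0,0],"yaw": 0,"grip": 1}]}}

```text
time: 22.6
position: [0.656, 0.0908, 0.1227]
eef_rot: [[-0.047, 0.999, 0.0], [0.999, 0.047, -0.0], [-0.0, 0.0, -1.0]]
contact_force: [-0.7, -2.1, 0.1]
opening: 0.0241
grasp_force: 15.0
```

```bash
python3 chk2.py
```

```text
F [ 0.01 -2.68 -0.64] body y [0.0837 0.0834 0.0818] [0.656  0.0908 0.1227] 22.85
```

Contact is confirmed: Fy goes −0.4 → −1.3 → −1.9 → −2.7 N and the body is fixed at the fit value 0.0838. I'll relax the push, set it down and let go.

Call:
{"method": "step_arm", "body": {"increments": [{"xyz": [-0.014,0,0],"yaw": 0,"grip": 1},{"xyz": [0,0,0.014],"yaw": 0,"grip": 1},{"xyz": [0,0,0],"yaw": 0,"grip": 1}]}}

```text
time: 23.15
position: [0.656, 0.0906, 0.1221]
eef_rot: [[-0.047, 0.999, 0.0], [0.999, 0.047, 0.0], [0.0, 0.0, -1.0]]
contact_force: [-0.5, -1.5, 1.0]
opening: 0.0239
grasp_force: 15.0
```

Call:
{"method": "step_arm", "body": {"increments": [{"xyz": [0,0,0],"yaw": 0,"grip": 0.2},{"xyz": [0,0,0],"yaw": 0,"grip": 0},{"xyz": [0,0,0],"yaw": 0,"grip": -0.3},{"xyz": [0,0,0],"yaw": 0,"grip": -0.6},{"xyz": [0,0,0],"yaw": 0,"grip": -1}]}}

```text
time: 23.65
position: [0.6559, 0.0907, 0.122]
eef_rot: [[-0.047, 0.999, 0.0], [0.999, 0.047, 0.0], [0.0, 0.0, -1.0]]
contact_force: [0.3, -0.2, -0.4]
opening: 0.0621
grasp_force: 0.0
```

Call:
{"method": "step_arm", "body": {"increments": [{"xyz": [0,0,0],"yaw": 0,"grip": -1},{"xyz": [0,0,0],"yaw": 0,"grip": -1},{"xyz": [0,0,0],"yaw": 0,"grip": -1},{"xyz": [0,0,0],"yaw": 0,"grip": -1},{"xyz": [0,0,0],"yaw": 0,"grip": -1}]}}

```text
time: 24.15
position: [0.6559, 0.0904, 0.122]
eef_rot: [[-0.047, 0.999, 0.0], [0.999, 0.047, -0.0], [-0.0, 0.0, -1.0]]
contact_force: [-0.2, -0.4, -0.5]
opening: 0.088
grasp_force: 0.0
```

```bash
python3 chk2.py; python3 chk.py
```

```text
F [ 0.02 -0.14 -0.29] body y [0.084  0.0832 0.0813] [0.6559 0.0905 0.122 ] 24.4
(0.06, 0.075) [-0.0023 -0.0072] 39
(0.075, 0.09) [-0.0024 -0.0074] 47
(0.085, 0.1) [-0.0012 -0.0093] 92
plate (array([0.00116131, 0.05350086]), np.int64(213)) 24.45 [0.6559 0.0905 0.122 ] [-0.32  0.45  0.01]
```

The body stays at the stop (0.084). I'll rise clear and recheck the tilt.

Call:
{"method": "step_arm", "body": {"increments": [{"xyz": [0,0,-0.2],"yaw": 0,"grip": -1},{"xyz": [0,0,-0.5],"yaw": 0,"grip": -1},{"xyz": [0,0,-0.6],"yaw": 0,"grip": -1},{"xyz": [0,0,-0.6],"yaw": 0,"grip": -1},{"xyz": [0,0,-0.3],"yaw": 0,"grip": -1}]}}

```text
time: 24.95
position: [0.6572, 0.0909, 0.2357]
eef_rot: [[-0.047, 0.999, 0.004], [0.999, 0.047, 0.001], [0.001, 0.004, -1.0]]
contact_force: [0.7, 0.4, 0.6]
opening: 0.0881
grasp_force: 0.0
```

Call:
{"method": "step_arm", "body": {"increments": [{"xyz": [0,0,0],"yaw": 0,"grip": -1},{"xyz": [0,0,0],"yaw": 0,"grip": -1},{"xyz": [0,0,0],"yaw": 0,"grip": -1},{"xyz": [0,0,0],"yaw": 0,"grip": -1},{"xyz": [0,0,0],"yaw": 0,"grip": -1}]}}

```text
time: 25.45
position: [0.6555, 0.0904, 0.2309]
eef_rot: [[-0.047, 0.999, -0.002], [0.999, 0.047, -0.0], [-0.0, -0.002, -1.0]]
contact_force: [0.6, 0.4, -0.2]
opening: 0.0881
grasp_force: 0.0
```

```bash
python3 chk2.py; python3 chk.py
python3 - <<'E'
from fit import *
f=load('scene');print([bodyfit(f,[.503,-.408],*z)[0] for z in((.008,.02),(.02,.035))])
E
python3 plan.py .506 -.404 .16 -.2
```

```text
F [-0.15 -0.09  0.29] body y [0.084  0.0833 0.0811] [0.6559 0.0905 0.2319] 25.7
(0.06, 0.075) [-0.002  -0.0062] 34
(0.075, 0.09) [-0.0023 -0.0067] 46
(0.085, 0.1) [-0.0009 -0.0092] 88
plate (array([0.00173825, 0.05359633]), np.int64(267)) 25.75 [0.656  0.0905 0.232 ] [ 0.63 -0.31  0.29]
[array([ 0.50274775, -0.40889713]), array([ 0.50288773, -0.40925535])]
25.75 [0.656  0.0905 0.232 ] [ 0.63 -0.31  0.29] az 0.047 [-0.  0. -1.] 0.08801190548156883 0.0 [ 0.06  0.6  -0.41  1.49  0.25  1.1  -0.35]
[-0.885, -0.315, 0.131] yaw 0.022
[-0.892, -0.295, 0.131] yaw 0.022
[-0.898, -0.275, 0.131] yaw 0.022
[-0.904, -0.254, 0.131] yaw 0.022
[-0.91, -0.234, 0.131] yaw 0.022
[-0.915, -0.213, 0.131] yaw 0.022
[-0.919, -0.193, 0.131] yaw 0.022
[-0.924, -0.172, 0.131] yaw 0.022
[-0.927, -0.151, 0.131] yaw 0.022
[-0.93, -0.131, 0.131] yaw 0.022
[-0.933, -0.11, 0.131] yaw 0.022
```

More than 2 s after release the beam is level (slope 0.002), so the weighed adapter is the light one and stays on the beam. The other one is heavy. Going for it at (0.505, −0.4045).

Call:
{"method": "step_arm", "body": {"increments": [{"xyz": [-0.885,-0.315,0],"yaw": 0,"grip": -1},{"xyz": [-0.885,-0.315,0.1],"yaw": 0,"grip": -1},{"xyz": [-0.885,-0.315,0.15],"yaw": 0,"grip": -1},{"xyz": [-0.885,-0.315,0.15],"yaw": 0,"grip": -1},{"xyz": [-0.885,-0.315,0.15],"yaw": 0,"grip": -1}], "grip_force": 25}}

```text
time: 26.25
position: [0.587, -0.1361, 0.2045]
eef_rot: [[-0.047, 0.999, 0.001], [0.999, 0.047, -0.0], [-0.0, 0.001, -1.0]]
contact_force: [1.6, 0.2, 0.3]
opening: 0.0881
grasp_force: 0.0
```

Call:
{"method": "step_arm", "body": {"increments": [{"xyz": [-0.885,-0.315,0.15],"yaw": 0,"grip": -1},{"xyz": [-0.885,-0.315,0.15],"yaw": 0,"grip": -1},{"xyz": [-0.885,-0.315,0.15],"yaw": 0,"grip": -1},{"xyz": [-0.885,-0.315,0.15],"yaw": 0,"grip": -1},{"xyz": [-0.885,-0.315,0.15],"yaw": 0,"grip": -1}]}}

```text
time: 26.75
position: [0.5187, -0.3608, 0.167]
eef_rot: [[-0.047, 0.999, 0.0], [0.999, 0.047, -0.0], [-0.0, 0.0, -1.0]]
contact_force: [1.6, 0.2, 0.6]
opening: 0.0877
grasp_force: 0.0
```

Call:
{"method": "step_arm", "body": {"increments": [{"xyz": [-0.885,-0.315,0.13],"yaw": 0,"grip": -1},{"xyz": [0,0,0],"yaw": 0,"grip": -1},{"xyz": [0,0,0],"yaw": 0,"grip": -1}]}}

```text
time: 27.05
position: [0.505, -0.405, 0.1602]
eef_rot: [[-0.044, 0.999, -0.0], [0.999, 0.044, 0.0], [0.0, -0.0, -1.0]]
contact_force: [1.1, 1.4, 0.3]
opening: 0.0882
grasp_force: 0.0
```

```bash
python3 plan.py .505 -.4045 .066 .047
```

```text
27.05 [ 0.505  -0.405   0.1602] [1.14 1.41 0.32] az 0.044 [-0.  0. -1.] 0.08822494607805885 0.0 [ 0.82  0.64 -0.32  1.59  0.23  0.95  0.47]
[0.005, 0.001, 0.942] yaw -0.001
[0.005, 0.001, 0.942] yaw -0.001
```

Call:
{"method": "step_arm", "body": {"increments": [{"xyz": [0,0,0.6],"yaw": 0,"grip": -1},{"xyz": [0,0,0.6],"yaw": 0,"grip": -1},{"xyz": [0,0,0.45],"yaw": 0,"grip": -1},{"xyz": [0,0,0.23],"yaw": 0,"grip": -1},{"xyz": [0,0,0],"yaw": 0,"grip": -1}]}}

```text
time: 27.55
position: [0.5059, -0.4018, 0.0654]
eef_rot: [[-0.049, 0.999, -0.002], [0.999, 0.049, 0.002], [0.002, -0.001, -1.0]]
contact_force: [-0.6, -0.0, 0.1]
opening: 0.0878
grasp_force: 0.0
```

Call:
{"method": "step_arm", "body": {"increments": [{"xyz": [0,0,0],"yaw": 0,"grip": 1},{"xyz": [0,0,0],"yaw": 0,"grip": 1},{"xyz": [0,0,0],"yaw": 0,"grip": 1},{"xyz": [0,0,0],"yaw": 0,"grip": 1},{"xyz": [0,0,0],"yaw": 0,"grip": 1}]}}

```text
time: 28.05
position: [0.5059, -0.4041, 0.0669]
eef_rot: [[-0.047, 0.999, 0.0], [0.999, 0.047, -0.0], [-0.0, 0.0, -1.0]]
contact_force: [-1.1, -0.5, 0.7]
opening: 0.0499
grasp_force: 0.0
```

Call:
{"method": "step_arm", "body": {"increments": [{"xyz": [0,0,0],"yaw": 0,"grip": 1},{"xyz": [0,0,0],"yaw": 0,"grip": 1},{"xyz": [0,0,0],"yaw": 0,"grip": 1},{"xyz": [0,0,0],"yaw": 0,"grip": 1},{"xyz": [0,0,0],"yaw": 0,"grip": 1}]}}

```text
time: 28.55
position: [0.5052, -0.404, 0.0663]
eef_rot: [[-0.047, 0.999, -0.001], [0.999, 0.047, 0.0], [0.0, -0.001, -1.0]]
contact_force: [-2.0, 0.2, -0.6]
opening: 0.0238
grasp_force: 24.8
```

Call:
{"method": "step_arm", "body": {"increments": [{"xyz": [0,0,-0.3],"yaw": 0,"grip": 1},{"xyz": [0,0,-0.6],"yaw": 0,"grip": 1},{"xyz": [0,0,-0.8],"yaw": 0,"grip": 1},{"xyz": [0,0,-0.8],"yaw": 0,"grip": 1},{"xyz": [0,0,-0.5],"yaw": 0,"grip": 1}]}}

```text
time: 29.05
position: [0.5069, -0.404, 0.2204]
eef_rot: [[-0.047, 0.999, 0.003], [0.999, 0.047, -0.002], [-0.002, 0.003, -1.0]]
contact_force: [0.6, -0.5, -4.1]
opening: 0.0242
grasp_force: 24.7
```

Call:
{"method": "step_arm", "body": {"increments": [{"xyz": [0,0,0],"yaw": 0,"grip": 1},{"xyz": [0,0,0],"yaw": 0,"grip": 1}]}}

```text
time: 29.25
position: [0.5054, -0.4035, 0.216]
eef_rot: [[-0.047, 0.999, -0.0], [0.999, 0.047, 0.0], [0.0, -0.0, -1.0]]
contact_force: [-0.5, -0.6, -5.1]
opening: 0.0238
grasp_force: 24.7
```

```bash
python3 plan.py .505 -.4045 .216 .047;python3 plan.py .5955 .38 .24 .047|tail -2
```

```text
29.25 [ 0.5054 -0.4035  0.216 ] [-0.51 -0.61 -5.06] az 0.047 [-0.  0. -1.] 0.023816555004769993 24.713768058772985 [ 0.83  0.58 -0.33  1.55  0.21  1.05  0.49]
[-0.02, -0.008, -0.0] yaw 0.0
[0.916, 0.149, -0.028] yaw 0.0
[0.916, 0.149, -0.028] yaw 0.0
```

It weighs 5 N, so it is the heavy one. Carrying it to the tray.

Call:
{"method": "step_arm", "body": {"increments": [{"xyz": [0.5,0,0],"yaw": 0,"grip": 1},{"xyz": [0.75,0.15,0],"yaw": 0,"grip": 1},{"xyz": [0.9,0.15,0],"yaw": 0,"grip": 1},{"xyz": [0.9,0.15,0],"yaw": 0,"grip": 1},{"xyz": [0.9,0.15,0],"yaw": 0,"grip": 1}]}}

```text
time: 29.75
position: [0.5248, -0.2029, 0.214]
eef_rot: [[-0.047, 0.999, -0.004], [0.999, 0.047, 0.002], [0.002, -0.004, -1.0]]
contact_force: [1.4, -0.2, -5.9]
opening: 0.0237
grasp_force: 24.7
```

Call:
{"method": "step_arm", "body": {"increments": [{"xyz": [0.9,0.15,0],"yaw": 0,"grip": 1},{"xyz": [0.9,0.15,0],"yaw": 0,"grip": 1},{"xyz": [0.9,0.15,0],"yaw": 0,"grip": 1},{"xyz": [0.9,0.15,0],"yaw": 0,"grip": 1},{"xyz": [0.9,0.15,0],"yaw": 0,"grip": 1}]}}

```text
time: 30.25
position: [0.5516, 0.0229, 0.2142]
eef_rot: [[-0.047, 0.999, -0.004], [0.999, 0.047, -0.0], [0.0, -0.004, -1.0]]
contact_force: [1.0, 0.3, -6.1]
opening: 0.024
grasp_force: 24.7
```

Call:
{"method": "step_arm", "body": {"increments": [{"xyz": [0.9,0.15,0],"yaw": 0,"grip": 1},{"xyz": [0.9,0.15,0],"yaw": 0,"grip": 1},{"xyz": [0.9,0.15,0],"yaw": 0,"grip": 1},{"xyz": [0.9,0.15,0],"yaw": 0,"grip": 1},{"xyz": [0.9,0.15,0],"yaw": 0,"grip": 1}]}}

```text
time: 30.75
position: [0.5787, 0.2489, 0.2137]
eef_rot: [[-0.047, 0.999, -0.004], [0.999, 0.047, -0.002], [-0.002, -0.004, -1.0]]
contact_force: [1.7, 0.8, -4.4]
opening: 0.0238
grasp_force: 24.7
```

Call:
{"method": "step_arm", "body": {"increments": [{"xyz": [0.9,0.15,0],"yaw": 0,"grip": 1},{"xyz": [0.9,0.15,0],"yaw": 0,"grip": 1},{"xyz": [0.5,0.15,0],"yaw": 0,"grip": 1},{"xyz": [0.32,0,0],"yaw": 0,"grip": 1},{"xyz": [0,0,0],"yaw": 0,"grip": 1}]}}

```text
time: 31.25
position: [0.5941, 0.3819, 0.2141]
eef_rot: [[-0.05, 0.999, -0.004], [0.999, 0.05, -0.0], [0.0, -0.004, -1.0]]
contact_force: [-0.8, -0.5, -4.8]
opening: 0.0238
grasp_force: 24.8
```

```bash
python3 plan.py .5955 .38 .1 .047
python3 - <<'E'
from fit import *
f=grab('scene')
print('light',[bodyfit(f,[.656,.083],*z) for z in((.06,.075),(.075,.09))],plate(f))
E
```

```text
31.25 [0.5941 0.3819 0.2141] [-0.83 -0.5  -4.76] az 0.051 [-0.004 -0.    -1.   ] 0.02375949551146914 24.753604581164836 [-0.35  0.71 -0.46  1.36  0.32  1.15 -0.8 ]
[-0.013, 0.008, 0.761] yaw 0.001
[-0.013, 0.008, 0.761] yaw 0.001
[-0.013, 0.009, 0.761] yaw 0.001
light [(array([0.65389515, 0.08479374]), np.int64(37), np.float64(0.0009951217792421377)), (array([0.65383984, 0.08303038]), np.int64(42), np.float64(0.0010237615722666054))] (array([0.00120112, 0.05362059]), np.int64(259))
```

Call:
{"method": "step_arm", "body": {"increments": [{"xyz": [0,0,0.5],"yaw": 0,"grip": 1},{"xyz": [0,0,0.6],"yaw": 0,"grip": 1},{"xyz": [0,0,0.6],"yaw": 0,"grip": 1},{"xyz": [0,0,0.3],"yaw": 0,"grip": 1},{"xyz": [0,0,0.1],"yaw": 0,"grip": 1}]}}

```text
time: 31.8
position: [0.5961, 0.3767, 0.1094]
eef_rot: [[-0.045, 0.999, -0.003], [0.999, 0.045, -0.003], [-0.003, -0.003, -1.0]]
contact_force: [-0.8, -1.0, -4.3]
opening: 0.024
grasp_force: 24.8
```

Call:
{"method": "step_arm", "body": {"increments": [{"xyz": [0,0,0],"yaw": 0,"grip": 1},{"xyz": [0,0,0],"yaw": 0,"grip": 1},{"xyz": [0,0,0.06],"yaw": 0,"grip": 1},{"xyz": [0,0,0.03],"yaw": 0,"grip": 1}]}}

```text
time: 32.2
position: [0.5969, 0.3801, 0.1079]
eef_rot: [[-0.047, 0.999, 0.001], [0.999, 0.047, 0.001], [0.001, 0.001, -1.0]]
contact_force: [-0.3, 0.2, -5.0]
opening: 0.0238
grasp_force: 24.8
```

Call:
{"method": "step_arm", "body": {"increments": [{"xyz": [0,0,0.02],"yaw": 0,"grip": 1},{"xyz": [0,0,0],"yaw": 0,"grip": 1}]}}

```text
time: 32.4
position: [0.5964, 0.3797, 0.106]
eef_rot: [[-0.047, 0.999, -0.0], [0.999, 0.047, -0.0], [-0.0, -0.0, -1.0]]
contact_force: [0.6, -0.4, -6.0]
opening: 0.024
grasp_force: 24.8
```

Still hanging, with about 6 mm to go.

Call:
{"method": "step_arm", "body": {"increments": [{"xyz": [0,0,0.05],"yaw": 0,"grip": 1},{"xyz": [0,0,0.03],"yaw": 0,"grip": 1},{"xyz": [0,0,0.02],"yaw": 0,"grip": 1},{"xyz": [0,0,0],"yaw": 0,"grip": 1}]}}

```text
time: 32.8
position: [0.5964, 0.3796, 0.1007]
eef_rot: [[-0.047, 0.999, -0.0], [0.999, 0.047, -0.0], [-0.0, -0.0, -1.0]]
contact_force: [0.1, 0.3, -4.8]
opening: 0.0238
grasp_force: 24.8
```

Call:
{"method": "step_arm", "body": {"increments": [{"xyz": [0,0,0.02],"yaw": 0,"grip": 1},{"xyz": [0,0,0],"yaw": 0,"grip": 1}]}}

```text
time: 33.0
position: [0.5965, 0.3797, 0.0999]
eef_rot: [[-0.047, 0.999, -0.0], [0.999, 0.047, -0.0], [-0.0, -0.0, -1.0]]
contact_force: [-0.4, -0.5, -4.7]
opening: 0.0241
grasp_force: 24.8
```

Call:
{"method": "step_arm", "body": {"increments": [{"xyz": [0,0,0.016],"yaw": 0,"grip": 1},{"xyz": [0,0,0],"yaw": 0,"grip": 1}]}}

```text
time: 33.2
position: [0.5966, 0.3797, 0.0995]
eef_rot: [[-0.047, 0.999, 0.0], [0.999, 0.047, -0.0], [-0.0, 0.0, -1.0]]
contact_force: [-0.0, 0.8, -2.2]
opening: 0.0238
grasp_force: 24.8
```

Touchdown on the foam. Settle, release and rise.

Call:
{"method": "step_arm", "body": {"increments": [{"xyz": [0,0,0.006],"yaw": 0,"grip": 1},{"xyz": [0,0,0],"yaw": 0,"grip": 0.3},{"xyz": [0,0,0],"yaw": 0,"grip": 0},{"xyz": [0,0,0],"yaw": 0,"grip": -0.5},{"xyz": [0,0,0],"yaw": 0,"grip": -1}]}}

```text
time: 33.7
position: [0.5967, 0.38, 0.0992]
eef_rot: [[-0.047, 0.999, 0.001], [0.999, 0.047, 0.001], [0.001, 0.001, -1.0]]
contact_force: [0.2, -0.5, -0.7]
opening: 0.0527
grasp_force: 0.0
```

Call:
{"method": "step_arm", "body": {"increments": [{"xyz": [0,0,0],"yaw": 0,"grip": -1},{"xyz": [0,0,0],"yaw": 0,"grip": -1},{"xyz": [0,0,0],"yaw": 0,"grip": -1},{"xyz": [0,0,0],"yaw": 0,"grip": -1}]}}

```text
time: 34.1
position: [0.5965, 0.3797, 0.0989]
eef_rot: [[-0.047, 0.999, 0.0], [0.999, 0.047, 0.0], [0.0, 0.0, -1.0]]
contact_force: [0.7, -0.0, -0.1]
opening: 0.0848
grasp_force: 0.0
```

Call:
{"method": "step_arm", "body": {"increments": [{"xyz": [0,0,-0.2],"yaw": 0,"grip": -1},{"xyz": [0,0,-0.6],"yaw": 0,"grip": -1},{"xyz": [0,0,-0.8],"yaw": 0,"grip": -1},{"xyz": [0,0,-0.7],"yaw": 0,"grip": -1},{"xyz": [0,0,0],"yaw": 0,"grip": -1}]}}

```text
time: 34.6
position: [0.599, 0.3821, 0.221]
eef_rot: [[-0.047, 0.999, 0.008], [0.999, 0.047, 0.006], [0.006, 0.009, -1.0]]
contact_force: [0.6, -0.1, 0.1]
opening: 0.0887
grasp_force: 0.0
```

Run:
```python
from h import *
from fit import *
import fit
f=grab('scene')
print('light',[bodyfit(f,[.656,.083],*z)[0] for z in((.06,.075),(.075,.09))],plate(f))
P=np.array([dep(f,u,v) for v in range(200,380) for u in range(120,280) if f['range_z'][v,u]>0])
d=np.hypot(P[:,0]-.5955,P[:,1]-.378)
for z in(.045,.06,.07,.1,.11):
    q=P[(d<.045)&(abs(P[:,2]-z)<.006)];R=.032 if z<.08 else .013
    if len(q):print(z,len(q),least_squares(lambda p:np.hypot(q[:,0]-p[0],q[:,1]-p[1])-R,[.595,.38],loss='soft_l1',f_scale=.002).x.round(4))
print('top z',np.percentile(P[(d<.03)&(P[:,2]<.14)][:,2],99))
s=arm.read_state();print(s['time'],s['position'],s['contact_force'],s['opening'])
```

```text
light [array([0.65375109, 0.0845916 ]), array([0.65421397, 0.083402  ])] (array([0.00494896, 0.05327613]), np.int64(267))
0.045 97 [0.5948 0.3734]
0.06 93 [0.595  0.3732]
0.07 137 [0.5958 0.3723]
0.1 40 [0.5955 0.3731]
0.11 44 [0.5953 0.3723]
top z 0.12038845397102309
34.65 [0.59789951 0.38100079 0.21782135] [-0.57718323  0.52112533 -0.20283567] 0.08777185721684577
```

The heavy adapter stands upright in the tray (top at 0.120 m = foam 0.033 + 0.087). The light one is still upright at the stop, with the beam level. I'll let the arm rest and hand in.

Call:
{"method": "step_arm", "body": {"increments": [{"xyz": [0,0,0],"yaw": 0,"grip": -1},{"xyz": [0,0,0],"yaw": 0,"grip": -1},{"xyz": [0,0,0],"yaw": 0,"grip": -1}]}}

```text
time: 34.95
position: [0.5959, 0.3792, 0.2125]
eef_rot: [[-0.047, 0.999, -0.002], [0.999, 0.047, -0.001], [-0.001, -0.002, -1.0]]
contact_force: [-0.1, -0.3, -1.1]
opening: 0.0882
grasp_force: 0.0
```

```bash
python3 -c "
from rig import arm
print(arm.hand_in())"
```

```text
the job is handed in; nothing more can be done
None
```

I handed the job in at about 35 s: the weighed adapter left the beam level at the red stop, so it is the light one and stays upright there, and the heavy one (about 5 N on lifting) stands upright on the tray foam. The adapter tilted in the grip during the first slide and I righted and reseated it; the jar and marker were never touched, and the hand-in returned no verdict.

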